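# Run the wing nut onto the lens-mount clamp

## Task

Lift the red wing nut off its parking peg, set it on the brass stud of the hold-down clamp, turn it backward (counter-clockwise from above) until it drops into the thread start, then turn it forward (clockwise) and run it down until it lies flat on the clamp's strap. Leave it released there, and leave the other things on the table where they are.

Things in the scene. Friction and masses are not known exactly. Their poses are not given: they have to be found in the camera images.
- nut_center (a point): Centre (on the axis, half-way up) of the loose wing nut: octagonal aluminium hub 56 mm across flats, 44 mm high, two flats square to its own y. Two red wings along its +x and -x, 150 mm tip to tip, 14 mm thick, 12 to 42 mm above the underside. z is its axis, up. Bore 40 mm, flared to 48 mm below, with two lugs in line with the wings. 0.28 to 0.46 kg. Starts upright on one of the rack's pegs.
- nut_tip (a point): End of the wing on the nut's +x side, 75 mm from the axis, half-way up the hub. The nut turns easily on the stud: a few newtons at a wing, pushed or held, are enough.
- strap_seat (a point): Point on the axis of the clamp's fixed upright brass stud, level with the flat top of the aluminium strap (45 mm above the table), z up. The strap is 60 mm wide and runs from 35 mm behind the stud along this frame's +y. Run fully down, the nut lies on the strap, its centre 22 mm above this point; a little farther forward it becomes tight.
- stud_land (a point): Point on the stud's axis 60.5 mm above the strap, at the flat land on which the nut's lugs first rest; the tapered core rises 17 mm more. Crest 38 mm wide. Set on, the nut's underside is about 30 mm above the strap (about 35 if its lugs are on the stops; by luck, one time in six, it drops straight in).
- thread (a point): Same axis, 20 mm above the strap. Right-hand thread, 24 mm a turn, with two opposite start notches whose direction is not given. Turned clockwise on top, the nut meets a stop and cannot enter. Turned counter-clockwise, at most about half a turn, it drops 11 mm by its weight and stops: underside about 18 mm above the strap. Then about 3/4 turn clockwise brings it onto the strap.
- lens (a point): Centre of the lens, 133 mm above the table, 215 mm along +y from the stud; its black mount, fixed, 190 mm tall, stands on a foot 110 by 130 mm, 33 mm high, that begins 135 mm from the stud.
- rack: Fixed black parking rack, 250 mm long (its x) by 70 mm by 12 mm high, origin at the centre of its underside. Two smooth white pegs, 25 mm thick, their tops 67 mm above the table, stand 80 mm either side of its centre along x. The nut's underside rests on the rack (12 mm above the table).
- spacer: Loose blue plastic ring, 60 mm outside, 28 mm high, on the other peg; leave it there. Origin at the centre of its underside.
- goggles: Loose amber laser goggles, 150 mm wide, 50 mm high, lying beyond the clamp; leave alone. Origin under the bridge.
- driver: Loose screwdriver, 180 mm long, lying to the left of the lens mount; leave alone.
- wrench: Loose wrench, 170 mm long, lying to the right of the rack; leave alone.
- filter_block: Loose amber filter block 50 x 70 x 16 mm lying near left; leave alone.
- cleaner: Loose closed bottle, 56 mm wide, 140 mm tall, beyond the rack's far end; leave alone.
Things that resemble listed ones, but are neither listed nor needed, are in the scene too. What is shaped like the part that bears nut_center but blue or purple is not meant.

How it is judged:
By the outcome, as a careful person would: the job done as asked, in the order asked, and still so for the second after the job is handed in, with the robot touching nothing.
It also fails if it takes over 64 s, if anything falls off the work surface, if the arm or the gripper's body presses on something with over 40 N, if the wrist force passes 120 N, or if a joint passes its speed limit or range.

## Robot

A 6-joint arm with a two-finger parallel gripper is mounted at the origin on the work surface. World frame = base frame: x ahead of the robot, y to its left, z up, the work surface at z = 0. Lengths are in mm, angles in rad, forces in N, time in s.
With the tool pointing down it reaches from about 400 to 925 mm from the base axis. Payload 12.5 kg.
Tool frame: the origin (TCP) lies midway between the tips of the shut fingers; the grasp point (between the pads) lies 19 mm behind it; z points along the fingers, y is the direction in which the jaws open and shut (so a half turn about z gives the same grasp; the last joint's range is limited). The gripper opens to 95 mm and grips with 3 to 60 N. Pads are 20 mm wide; open, the fingers measure 119 mm over their backs; the gripper's body (75 mm by 180 mm) begins 59 mm behind the grasp point.
Start: joints at [1.031, 0.491, 1.559, -0, 1.092, -0.106], TCP at [262.687, 567.135, 214.661] pointing down, gripper open.
Joint ranges: [-3.1, 3.1], [-0.84, 2.19], [0.05, 2.79], [-1.13, 4.28], [0.06, 2.93], [-2.69, 2.69]. Speed limits (rad/s): [2.22, 2.22, 2.79, 3.14, 3.14, 3.14].

## Interface

Orientations are given as [roll, pitch, yaw] about the fixed x, y, z axes, in that order (R = Rz(yaw) Ry(pitch) Rx(roll)).
In Python, from cell import * gives the robot as it stands. The module is installed in compiled form; this text tells all that it offers.
- The arm moves only by the tool carry_out, never from a script. Its argument "moves" is a list of rows, each an object of numbers: "dx", "dy", "dz": the shift along the tool's x, y, z in m; "twist": the turn about the tool's z in degrees. A call has 1 to 5 rows; each row is the pose to reach, as a shift and turn from the pose commanded when the call began, along the tool's axes at that moment; what a row does not reach only later rows make up. A row lasts 1/10 s, in which the tool goes at most 50 mm and 8.59 degrees, less where a joint would pass 70% of its speed; a pose out of reach is approached as far as the arm can. A call with a gripper value outside its range is refused whole. "grip" is the finger opening in m, from 0 to 0.0951, set as the call begins (left out, the last holds). The fingers move at their own pace and stop on an object; the grip force is fixed at half the most. Time passes only in rows, so rows that repeat a pose let the fingers close. It gives the time, the measured TCP pose, the force and the opening at its end, in the units of the state.
- state(): the state, without advancing time (a new reading comes with each control period).
- read_camera(name): name is "scene" or "top" or "wrist"; returns (picture, depth): 480x640x3 uint8, red, green, blue; 480x640 float32, mm along the optical axis (not along the pixel's ray), 0 where there is no reading.
- camera_info(name): a dict with "mtx" (3x3 intrinsics, pixels), "R" (3x3) and "t" (3): a world point X has camera coordinates R X + t. Camera axes: x right, y down, z forward; pixel columns grow to the right and rows downward; lengths in mm; the calibration is good to about 2 mm. A picture is of the moment at which its call begins: read the wrist's pose just before it. camera_info takes no time and is no camera call; for the wrist camera it gives the pose at the moment of the call.
- job_done(): hands the job in, once; it reports no verdict.
The state is a dict: "t": time; "joints": joint angles; "qvel": joint speeds; "tau": joint torques, N m; "eef_pos": TCP position; "tcp_rot": TCP orientation; "ft_force": force on the tool from outside, world axes, zero at the start; "moment": the same for the moment, N m; "opening": opening from 0.0 (shut) to 1.0 (fully open).
Only numpy, scipy, OpenCV 4.12 (cv2) and the standard library are available. Lean on these libraries where they do the work, as an engineer would, in place of code of your own. Each camera call takes 0.05 s, during which the arm holds its last target. There are 200 camera calls.

## Working session

There is one attempt and no reset: what is moved stays moved. The work goes in short steps, Python scripts to look and compute and a tool call to move; the robot and the scene stay as the last step left them, time stands still between calls to the robot, and variables do not carry over. Pictures are saved under pics/ and viewed, about 8 in all and at most 12, crops included, and the job is handed in when it is done.

Besides the shell and the picture viewer there is one more tool, called after "Call:" as name(argument=value, ...), one argument or row to a line, values as JSON. carry_out: Moves the arm, as the interface text tells. Its arguments: {"type":"object","properties":{"moves":{"type":"array","items":{"type":"object","properties":{"dx":{"type":"number"},"dy":{"type":"number"},"dz":{"type":"number"},"twist":{"type":"number"}}}},"grip":{"type":"number"}},"required":["moves"]}

```bash
mkdir -p pics; cat > h.py <<'E'
from cell import *
import numpy as np, cv2
def shot(n,name):
    i=camera_info(n); p,d=read_camera(n)
    cv2.imwrite(f'pics/{name}.png',p[:,:,::-1]); np.savez(f'pics/{name}.npz',p=p,d=d,K=i['mtx'],R=i['R'],t=i['t'])
    return p,d,i
def load(name):
    z=np.load(f'pics/{name}.npz'); return z['p'],z['d'],dict(mtx=z['K'],R=z['R'],t=z['t'])
def cloud(d,i):
    v,u=np.mgrid[0:480,0:640]; K=np.array(i['mtx']); 
    c=np.stack([(u-K[0,2])/K[0,0]*d,(v-K[1,2])/K[1,1]*d,d],-1)
    return (c-np.array(i['t']))@np.array(i['R'])
def plane(u,v,z,i):
    K=np.array(i['mtx']);R=np.array(i['R']);t=np.array(i['t'])
    r=R.T@np.linalg.solve(K,[u,v,1.]);c=-R.T@t
    return c+r*(z-c[2])/r[2]
E
python3 - <<'E'
from h import *
s=state();print(s)
for n in('top','scene'):
    p,d,i=shot(n,n+'0'); print(n,-np.array(i['R']).T@i['t'],np.round(i['R'],2).tolist())
E
```

```text
{'t': 0.0, 'joints': array([ 1.03139392e+00,  4.91561393e-01,  1.55945771e+00, -4.64450614e-07,
        1.09166854e+00, -1.05622440e-01]), 'qvel': array([ 1.53061571e-03, -1.08837394e-03, -7.34966231e-06,  3.00860034e-04,
        7.51592497e-04,  3.06452686e-04]), 'tau': array([ 1.18319022e-03, -6.12642860e+01, -2.58178514e+01,  6.92993961e-02,
        4.82271519e-02, -1.42162794e-04]), 'eef_pos': array([262.5582393 , 566.91154401, 214.057759  ]), 'tcp_rot': array([-3.14050373e+00, -1.15030619e-04,  2.70781284e+00]), 'ft_force': array([ 0.60132636, -0.39220789,  0.45916358]), 'moment': array([ 0.02718324, -0.00700782, -0.02738223]), 'opening': 0.9999842365011847}
top [ 392.72160801    6.01844676 1553.43286229] [[0.01, -1.0, -0.01], [-1.0, -0.01, -0.07], [0.07, 0.01, -1.0]]
scene [1326.09627606  335.1990649  1093.30258378] [[-0.37, 0.93, 0.0], [0.69, 0.28, -0.67], [-0.62, -0.25, -0.75]]
```

View pics/top0.png

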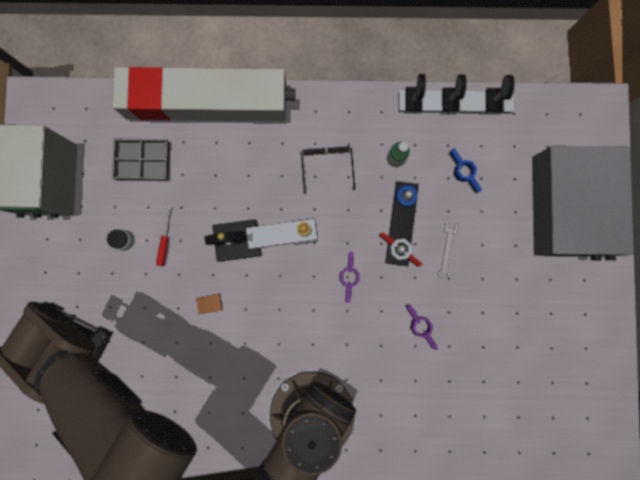

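View pics/scene0.png

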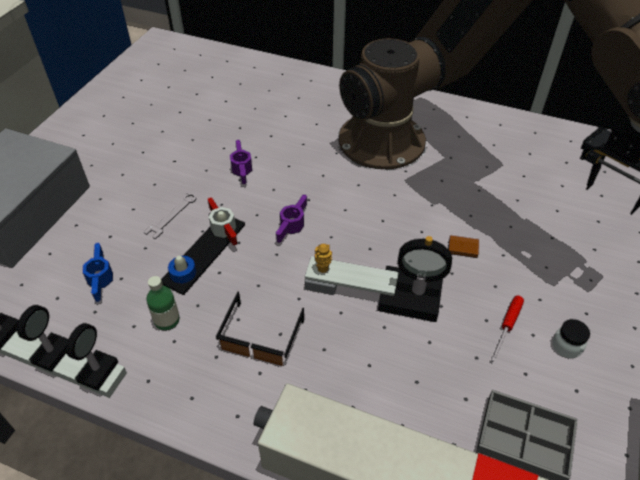

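Candidates in the top view are the red-winged nut on the rack peg (401,249), a blue one (465,170), and two purple ones (349,277) and (421,326). The red one on the peg matches the description. The stud is at (304,229).

```bash
python3 - <<'E'
from h import *
def comps(m,amin=15):
    n,l,s,c=cv2.connectedComponentsWithStats(m.astype(np.uint8)); return [(l==k,c[k].round(1),s[k,4]) for k in range(1,n) if s[k,4]>=amin]
for nm,roi in(('top0',(280,140,450,300)),('scene0',(160,180,460,320))):
    p,d,i=load(nm);P=cloud(d,i);hsv=cv2.cvtColor(p,cv2.COLOR_RGB2HSV)
    r=np.zeros(d.shape,bool);r[roi[1]:roi[3],roi[0]:roi[2]]=1
    H,S,V=[hsv[...,k].astype(int) for k in range(3)]
    for lab,m in(('red',((H<7)|(H>173))&(S>150)&(V>90)),('gold',(H>12)&(H<28)&(S>110)&(V>90)),('strap',(S<25)&(V>185)),('purple',(H>130)&(H<160)&(S>100)),('blue',(H>100)&(H<125)&(S>150))):
        for mm,c,a in comps(m&r):
            X=P[mm&(d>0)]; print(nm,lab,c,a,'med',np.median(X,0).round(),'z95',np.percentile(X[:,2],95).round(),'min',X.min(0).round(),'max',X.max(0).round())
p,d,i=load('top0');P=cloud(d,i)
print('table z',np.median(P[300:330,330:400,2]))
m=lambda x,z:plane(*x,z,i).round(1)
print('hub top',m((401,249),56),'stud top',m((304,229),122))
a=cv2.resize(p[130:300,200:460],(780,510),interpolation=cv2.INTER_CUBIC)
cv2.imwrite('pics/crop0.png',a[:,:,::-1])
E
```

```text
top0 red [387.  238.2] 60 med [ 512. -211.   54.] z95 60.0 min [ 498. -227.   45.] max [ 527. -193.   66.]
top0 red [414.5 260.5] 51 med [ 447. -288.   55.] z95 59.0 min [ 436. -305.   43.] max [ 461. -274.   62.]
top0 gold [303.2 228.6] 115 med [530.  31. 116.] z95 124.0 min [516.  14.  87.] max [547.  45. 129.]
top0 purple [349.1 276.3] 224 med [ 400. -103.   43.] z95 49.0 min [ 336. -129.   33.] max [471. -77.  53.]
top0 blue [405.9 195.3] 236 med [ 639. -266.   40.] z95 45.0 min [ 611. -297.    8.] max [ 675. -241.   53.]
scene0 red [211.9 203. ] 54 med [ 451. -292.   54.] z95 59.0 min [ 434. -308.   49.] max [ 467. -277.   60.]
scene0 red [229.9 230.2] 83 med [ 514. -211.   55.] z95 58.0 min [ 499. -231.   49.] max [ 530. -192.   60.]
scene0 gold [428.7 238.6] 30 med [502. 243. 202.] z95 205.0 min [489. 237. 187.] max [509. 248. 205.]
scene0 gold [454.6 243.3] 139 med [323. 284.  17.] z95 20.0 min [298. 270.  11.] max [346. 300.  22.]
scene0 gold [323.3 253.7] 237 med [541.  36. 106.] z95 124.0 min [516.  12.  71.] max [553.  48. 126.]
scene0 strap [229.7 214.1] 21 med [ 467. -232.   56.] z95 59.0 min [ 453. -250.   53.] max [ 492. -226.   60.]
scene0 strap [211.8 217.2] 18 med [ 495. -271.   56.] z95 61.0 min [ 473. -278.   53.] max [ 510. -252.   61.]
scene0 strap [356.7 275.3] 1341 med [524. 110.  46.] z95 49.0 min [483.  -5.  39.] max [568. 195.  53.]
scene0 purple [291.3 218.4] 733 med [ 410. -102.   37.] z95 47.0 min [ 323. -133.   -2.] max [476. -77.  50.]
scene0 blue [182.5 271.2] 457 med [ 654. -259.   37.] z95 43.0 min [ 592. -301.    8.] max [ 672. -241.   47.]
table z 0.5386351700847833
hub top [ 481.  -250.4   56. ] stud top [528.7  27.8 122. ]
```

View pics/crop0.png

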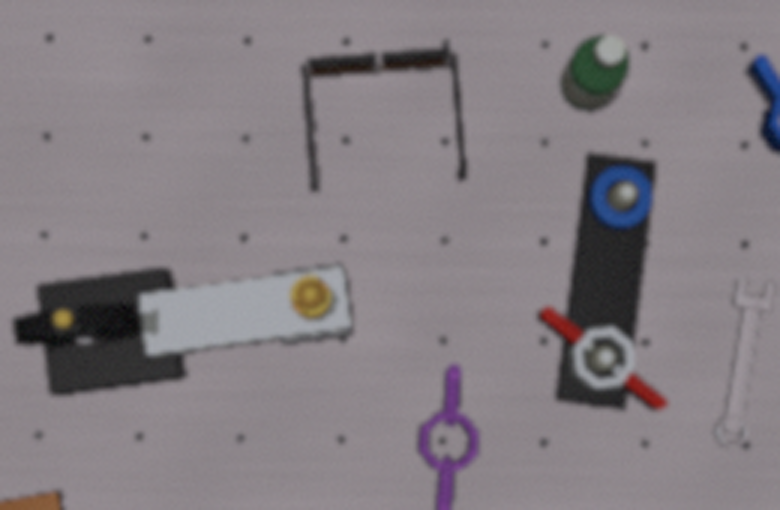

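The crop shows white hub with red wings on the near peg, so the red nut is the right one: centre (481,-250), wings at about 51°. Next I plan the approach.

```bash
cat >> h.py <<'E'
def plan(targets,start=None):
    s=state(); x,y=s['eef_pos'][:2]; z=s['eef_pos'][2]; w=np.degrees(s['tcp_rot'][2])
    if start is not None: x,y,z,w=start
    else: print('at',np.round([x,y,z,w],1),'t',s['t'],'j',np.degrees(s['joints']).round(),'F',s['ft_force'].round(1))
    for X,Y,Z,W in targets:
        c,n=np.cos(np.radians(w)),np.sin(np.radians(w)); a,b=X-x,Y-y
        tw=(w-W+180)%360-180
        dx,dy,dz,tw=round((a*c+b*n)/1e3,4),round((a*n-b*c)/1e3,4),round((z-Z)/1e3,4),round(tw,1)
        print(dict(dx=dx,dy=dy,dz=dz,twist=tw),'rows',round(max(np.linalg.norm([dx,dy,dz])/.05,abs(tw)/8.59),1))
        x,y,z,w=x+1e3*(dx*c+dy*n),y+1e3*(dx*n-dy*c),z-1e3*dz,w-tw
E
python3 - <<'E'
from h import *
plan([(350,350,250,120),(440,150,250,90),(480,-50,250,70),(481,-240,200,51)])
E
```

```text
at [262.6 566.9 214.1 155.1] t 0.1 j [59. 28. 89. -0. 63. -6.] F [-1.1  0.6 -0.3]
{'dx': np.float64(-0.1705), 'dy': np.float64(-0.1601), 'dz': np.float64(-0.0359), 'twist': np.float64(35.1)} rows 4.7
{'dx': np.float64(-0.2182), 'dy': np.float64(-0.0222), 'dz': np.float64(0.0), 'twist': np.float64(30.0)} rows 4.4
{'dx': np.float64(-0.2), 'dy': np.float64(0.0398), 'dz': np.float64(0.0), 'twist': np.float64(20.0)} rows 4.1
{'dx': np.float64(-0.1783), 'dy': np.float64(0.0658), 'dz': np.float64(0.05), 'twist': np.float64(19.0)} rows 3.9
```

Call:
carry_out(
  moves=[
    {"dx": -0.034,"dy": -0.032,"dz": -0.007,"twist": 7},
    {"dx": -0.068,"dy": -0.064,"dz": -0.014,"twist": 14},
    {"dx": -0.102,"dy": -0.096,"dz": -0.021,"twist": 21},
    {"dx": -0.136,"dy": -0.128,"dz": -0.028,"twist": 28},
    {"dx": -0.17,"dy": -0.16,"dz": -0.036,"twist": 35},
  ],
  grip=0.095,
)

```text
t: 0.6
eef_pos: [349.8, 348.7, 250.6]
tcp_rot: [-3.141, 0.0, 2.092]
ft_force: [1.3, 0.0, 0.8]
opening: 0.996
```

Call:
carry_out(
  moves=[
    {"dx": -0.044,"dy": -0.004,"twist": 6},
    {"dx": -0.088,"dy": -0.009,"twist": 12},
    {"dx": -0.131,"dy": -0.013,"twist": 18},
    {"dx": -0.175,"dy": -0.018,"twist": 24},
    {"dx": -0.218,"dy": -0.022,"twist": 30},
  ],
)

```text
schema error: expected keys dx, dy, dz, twist
```

Call:
carry_out(
  moves=[
    {"dx": -0.04,"dy": 0.008,"twist": 4},
    {"dx": -0.08,"dy": 0.016,"twist": 8},
    {"dx": -0.12,"dy": 0.024,"twist": 12},
    {"dx": -0.16,"dy": 0.032,"twist": 16},
    {"dx": -0.2,"dy": 0.04,"twist": 20},
  ],
)

```text
schema error: expected keys dx, dy, dz, twist
```

Call:
carry_out(
  moves=[
    {"dx": -0.045,"dy": 0.016,"dz": 0.012,"twist": 5},
    {"dx": -0.09,"dy": 0.033,"dz": 0.025,"twist": 10},
    {"dx": -0.135,"dy": 0.05,"dz": 0.038,"twist": 15},
    {"dx": -0.178,"dy": 0.066,"dz": 0.05,"twist": 19},
    {"dx": -0.178,"dy": 0.066,"dz": 0.05,"twist": 19},
  ],
)

```text
t: 1.1
eef_pos: [499.0, 226.4, 198.7]
tcp_rot: [-3.14, 0.001, 1.759]
ft_force: [-0.4, 1.3, 0.8]
opening: 0.999
```

```bash
python3 - <<'E'
from h import *
plan([(481,-250.5,120,51),(481,-250.5,27,51)])
p,d,i=shot('wrist','w1');P=cloud(d,i)
hsv=cv2.cvtColor(p,cv2.COLOR_RGB2HSV);H,S,V=[hsv[...,k].astype(int) for k in range(3)]
m=((H<7)|(H>173))&(S>150)&(V>60)
n,l,s,c=cv2.connectedComponentsWithStats(m.astype(np.uint8))
for k in range(1,n):
    if s[k,4]>100: X=P[(l==k)&(d>0)]; X=X[X[:,2]>48]; print(c[k],s[k,4],X.mean(0).round(1),X.min(0).round(1),X.max(0).round(1),plane(*c[k],54,i).round(1))
E
```

```text
at [499.  226.4 198.7 100.8] t 1.1 j [ 18.  23. 101.  -0.  56.   7.] F [-0.4  1.3  0.8]
{'dx': np.float64(-0.4651), 'dy': np.float64(-0.1067), 'dz': np.float64(0.0787), 'twist': np.float64(49.8)} rows 9.7
{'dx': np.float64(-0.0), 'dy': np.float64(0.0), 'dz': np.float64(0.093), 'twist': np.float64(-0.0)} rows 1.9
```

View pics/w1.png

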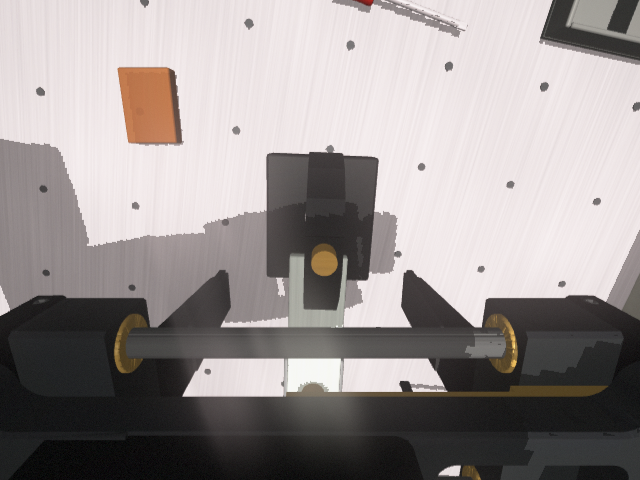

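All keys are needed in each row: the two middle calls were refused, and the arm went over the lens mount without touching it. I'll lift straight up first.

Call:
carry_out(
  moves=[
    {"dx": 0,"dy": 0,"dz": -0.03,"twist": 0},
    {"dx": 0,"dy": 0,"dz": -0.06,"twist": 0},
  ],
)

```text
t: 1.35
eef_pos: [495.1, 230.1, 261.0]
tcp_rot: [-3.139, 0.0, 1.766]
ft_force: [0.6, 0.3, 0.1]
opening: 0.998
```

```bash
python3 - <<'E'
from h import *
plan([(490,20,260,80),(487,-130,230,65),(481,-250.5,180,51)])
E
```

```text
at [495.1 230.1 261.  101.2] t 1.35 j [18. 19. 97.  0. 64.  7.] F [0.6 0.3 0.1]
{'dx': np.float64(-0.2051), 'dy': np.float64(-0.0459), 'dz': np.float64(0.001), 'twist': np.float64(21.2)} rows 4.2
{'dx': np.float64(-0.1483), 'dy': np.float64(0.0231), 'dz': np.float64(0.03), 'twist': np.float64(15.0)} rows 3.1
{'dx': np.float64(-0.1117), 'dy': np.float64(0.0455), 'dz': np.float64(0.05), 'twist': np.float64(14.0)} rows 2.6
```

Call:
carry_out(
  moves=[
    {"dx": -0.041,"dy": -0.009,"dz": 0,"twist": 4},
    {"dx": -0.082,"dy": -0.018,"dz": 0,"twist": 8},
    {"dx": -0.123,"dy": -0.027,"dz": 0,"twist": 12},
    {"dx": -0.164,"dy": -0.036,"dz": 0,"twist": 16},
    {"dx": -0.205,"dy": -0.046,"dz": 0,"twist": 21},
  ],
)

```text
t: 1.85
eef_pos: [489.8, 19.3, 261.0]
tcp_rot: [3.141, -0.0, 1.398]
ft_force: [0.6, 0.2, 1.0]
opening: 1.003
```

Call:
carry_out(
  moves=[
    {"dx": -0.037,"dy": 0.006,"dz": 0.008,"twist": 4},
    {"dx": -0.074,"dy": 0.012,"dz": 0.016,"twist": 8},
    {"dx": -0.111,"dy": 0.017,"dz": 0.024,"twist": 12},
    {"dx": -0.148,"dy": 0.023,"dz": 0.03,"twist": 15},
  ],
)

```text
t: 2.25
eef_pos: [487.4, -130.3, 230.6]
tcp_rot: [-3.141, -0.0, 1.136]
ft_force: [0.1, 0.1, 0.0]
opening: 0.998
```

Call:
carry_out(
  moves=[
    {"dx": -0.037,"dy": 0.015,"dz": 0.017,"twist": 5},
    {"dx": -0.074,"dy": 0.03,"dz": 0.034,"twist": 10},
    {"dx": -0.112,"dy": 0.045,"dz": 0.05,"twist": 14},
    {"dx": -0.112,"dy": 0.045,"dz": 0.05,"twist": 14},
    {"dx": -0.112,"dy": 0.045,"dz": 0.05,"twist": 14},
  ],
)

```text
t: 2.75
eef_pos: [481.5, -250.0, 180.4]
tcp_rot: [-3.14, -0.0, 0.893]
ft_force: [0.3, 0.7, 0.7]
opening: 1.0
```

```bash
python3 - <<'E'
from h import *
plan([(481,-250.5,100,51),(481,-250.5,27,51)])
p,d,i=shot('wrist','w2');P=cloud(d,i)
hsv=cv2.cvtColor(p,cv2.COLOR_RGB2HSV);H,S,V=[hsv[...,k].astype(int) for k in range(3)]
m=((H<7)|(H>173))&(S>150)&(V>60)
n,l,s,c=cv2.connectedComponentsWithStats(m.astype(np.uint8))
for k in range(1,n):
    if s[k,4]>100: X=P[(l==k)&(d>0)]; X=X[X[:,2]>48]; print(c[k],s[k,4],X.mean(0).round(1),X.min(0).round(1),X.max(0).round(1),plane(*c[k],54,i).round(1))
E
```

```text
at [ 481.5 -250.   180.4   51.2] t 2.75 j [-34.  24. 103.   0.  53.   4.] F [0.3 0.7 0.7]
{'dx': np.float64(-0.0007), 'dy': np.float64(-0.0001), 'dz': np.float64(0.0804), 'twist': np.float64(0.2)} rows 1.6
{'dx': np.float64(-0.0), 'dy': np.float64(-0.0), 'dz': np.float64(0.073), 'twist': np.float64(-0.0)} rows 1.5
[315.03485255 173.90214477] 746 [ 513.7 -211.    54.3] [ 496.  -231.9   51.9] [ 530.  -192.3   56.3] [ 513.8 -210.9   54. ]
```

View pics/w2.png

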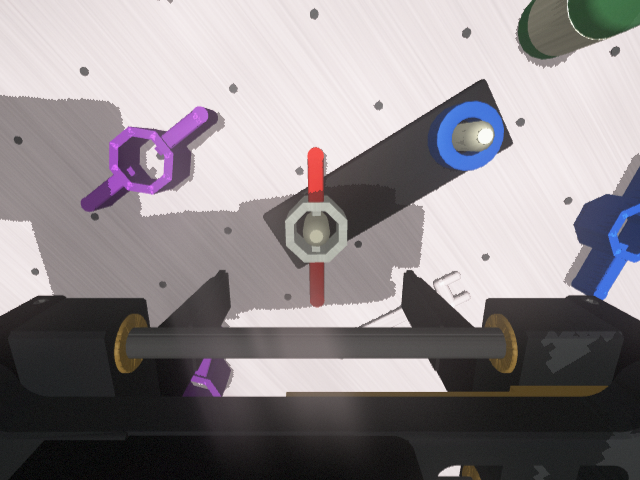

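Red wings (316,148)–(317,305) lie along the tool x axis, and the hub (316,232) is centred between the fingers. I'll descend and grip.

Call:
carry_out(
  moves=[
    {"dx": 0,"dy": 0,"dz": 0.045,"twist": 0},
    {"dx": 0,"dy": 0,"dz": 0.085,"twist": 0},
    {"dx": 0,"dy": 0,"dz": 0.115,"twist": 0},
    {"dx": 0,"dy": 0,"dz": 0.14,"twist": 0},
    {"dx": 0,"dy": 0,"dz": 0.153,"twist": 0},
  ],
)

```text
t: 3.3
eef_pos: [481.8, -248.7, 26.7]
tcp_rot: [-3.14, -0.0, 0.895]
ft_force: [0.9, -0.5, -0.1]
opening: 1.001
```

Call:
carry_out(
  moves=[
    {"dx": 0,"dy": 0,"dz": 0,"twist": 0},
    {"dx": 0,"dy": 0,"dz": 0,"twist": 0},
    {"dx": 0,"dy": 0,"dz": 0,"twist": 0},
    {"dx": 0,"dy": 0,"dz": 0,"twist": 0},
    {"dx": 0,"dy": 0,"dz": 0,"twist": 0},
  ],
  grip=0.03,
)

```text
t: 3.8
eef_pos: [482.0, -250.8, 28.4]
tcp_rot: [3.14, -0.0, 0.893]
ft_force: [-0.2, 0.2, -0.5]
opening: 0.634
```

Call:
carry_out(
  moves=[
    {"dx": 0,"dy": 0,"dz": 0,"twist": 0},
    {"dx": 0,"dy": 0,"dz": 0,"twist": 0},
    {"dx": 0,"dy": 0,"dz": 0,"twist": 0},
    {"dx": 0,"dy": 0,"dz": 0,"twist": 0},
    {"dx": 0,"dy": 0,"dz": 0,"twist": 0},
  ],
)

```text
t: 4.3
eef_pos: [481.8, -250.7, 28.2]
tcp_rot: [3.141, -0.0, 0.893]
ft_force: [-1.4, 0.3, 7.7]
opening: 0.585
```

Call:
carry_out(
  moves=[
    {"dx": 0,"dy": 0,"dz": -0.015,"twist": 0},
    {"dx": 0,"dy": 0,"dz": -0.05,"twist": 0},
    {"dx": 0,"dy": 0,"dz": -0.09,"twist": 0},
    {"dx": 0,"dy": 0,"dz": -0.13,"twist": 0},
    {"dx": 0,"dy": 0,"dz": -0.16,"twist": 0},
  ],
)

```text
t: 4.8
eef_pos: [481.7, -250.6, 189.8]
tcp_rot: [3.14, -0.0, 0.893]
ft_force: [0.3, -1.5, -2.9]
opening: 0.589
```

```bash
python3 - <<'E'
from h import *
plan([(495,-140,190,20),(515,-50,190,-10),(529,29,190,-40)])
print(state()['opening'])
# refine stud: rays from top & scene gold
r=[]
for nm,roi in(('top0',(280,210,330,250)),('scene0',(300,235,345,275))):
    p,d,i=load(nm);hsv=cv2.cvtColor(p,cv2.COLOR_RGB2HSV);H,S,V=[hsv[...,k].astype(int) for k in range(3)]
    m=(H>10)&(H<30)&(S>90)&(V>60);q=np.zeros_like(m);q[roi[1]:roi[3],roi[0]:roi[2]]=1;m&=q
    P=cloud(d,i);X=P[m&(d>0)];T=X[X[:,2]>112]
    v,u=np.nonzero(m);print(nm,u.min(),u.max(),v.min(),v.max(),'top pts',len(T),T.mean(0).round(1),T.min(0).round(),T.max(0).round())
    if nm=='scene0':
        for vv in range(v.min(),v.max()+1,3): print(vv,u[v==vv].min(),u[v==vv].max(),end='; ')
    z=45
    # strap top polygon
    p2=(S<40)&(V>150)&(abs(P[...,2]-45)<6);X=P[p2];X=X[(abs(X[:,0]-520)<60)&(X[:,1]>-40)&(X[:,1]<150)]
    c=cv2.minAreaRect(X[:,:2].astype(np.float32));print('strap rect',c)
E
```

```text
at [ 481.7 -250.6  189.8   51.1] t 4.8 j [-34.  23. 103.   0.  54.   4.] F [ 0.3 -1.5 -2.9]
{'dx': np.float64(0.0945), 'dy': np.float64(-0.059), 'dz': np.float64(-0.0002), 'twist': np.float64(31.1)} rows 3.6
{'dx': np.float64(0.0496), 'dy': np.float64(-0.0777), 'dz': np.float64(0.0), 'twist': np.float64(30.0)} rows 3.5
{'dx': np.float64(0.0001), 'dy': np.float64(-0.0803), 'dz': np.float64(0.0), 'twist': np.float64(30.0)} rows 3.5
0.5887070535619052
top0 297 309 223 235 top pts 66 [532.4  30.7 119.5] [518.  20. 112.] [546.  42. 129.]
strap rect ((526.5398559570312, 75.84852600097656), (58.54087829589844, 157.7694854736328), 8.309935569763184)
scene0 315 331 244 272 top pts 93 [537.3  31.  119.3] [521.  17. 113.] [547.  43. 126.]
244 320 327; 247 316 329; 250 315 330; 253 315 331; 256 315 331; 259 315 331; 262 317 330; 265 316 328; 268 318 327; 271 319 326; strap rect ((525.8107299804688, 73.98774719238281), (65.36183166503906, 160.91123962402344), 8.45713996887207)
```

Call:
carry_out(
  moves=[
    {"dx": 0.026,"dy": -0.02,"dz": 0,"twist": 0},
    {"dx": 0.052,"dy": -0.04,"dz": 0,"twist": 0},
    {"dx": 0.078,"dy": -0.06,"dz": 0,"twist": 0},
    {"dx": 0.104,"dy": -0.08,"dz": 0,"twist": 0},
    {"dx": 0.13,"dy": -0.1,"dz": 0,"twist": 0},
  ],
)

```text
t: 5.3
eef_pos: [485.0, -85.4, 187.5]
tcp_rot: [-3.141, 0.0, 0.892]
ft_force: [0.8, -0.7, -3.6]
opening: 0.584
```

Call:
carry_out(
  moves=[
    {"dx": 0,"dy": -0.02,"dz": 0,"twist": 0},
    {"dx": 0,"dy": -0.036,"dz": 0,"twist": 0},
    {"dx": 0,"dy": -0.036,"dz": 0,"twist": 0},
    {"dx": 0,"dy": -0.036,"dz": 0,"twist": 0},
  ],
)

```text
t: 5.7
eef_pos: [457.7, -64.2, 187.7]
tcp_rot: [3.141, -0.0, 0.893]
ft_force: [0.1, -0.6, -2.8]
opening: 0.587
```

```bash
python3 - <<'E'
from h import *
plan([(532,31,190,20)])
p,d,i=shot('wrist','w3');P=cloud(d,i)
hsv=cv2.cvtColor(p,cv2.COLOR_RGB2HSV);H,S,V=[hsv[...,k].astype(int) for k in range(3)]
m=(H>10)&(H<30)&(S>90)&(V>60)&(abs(P[...,0]-532)<40)&(abs(P[...,1]-31)<40)&(P[...,2]>60)&(P[...,2]<135)
X=P[m];print(len(X))
for a in range(64,130,6):
    Y=X[(X[:,2]>=a)&(X[:,2]<a+6)]
    if len(Y)>5: print(a,len(Y),Y.mean(0).round(1),Y.min(0).round(1),Y.max(0).round(1))
T=X[X[:,2]>119]; print('top',cv2.minEnclosingCircle(T[:,:2].astype(np.float32)))
hub=P[(np.hypot(P[...,0]-state()['eef_pos'][0],P[...,1]-state()['eef_pos'][1])<45)&(P[...,2]>200-15)]
E
```

```text
at [457.7 -64.2 187.7  51.2] t 5.7 j [-16.  17. 113.   0.  50.  23.] F [ 0.1 -0.6 -2.8]
{'dx': np.float64(0.1208), 'dy': np.float64(-0.0018), 'dz': np.float64(-0.0023), 'twist': np.float64(31.2)} rows 3.6
2675
76 14 [525.7  12.9  78.3] [516.3  10.5  76.1] [538.1  19.8  80.1]
82 21 [516.5  20.6  86.7] [513.4  11.7  82.4] [524.7  30.1  87.9]
88 88 [529.5  23.4  92. ] [514.   10.   88.1] [545.8  47.1  94. ]
94 194 [534.4  26.4  95.4] [513.4  10.3  94.1] [549.1  45.1 100. ]
100 500 [531.2  27.5 105.2] [513.3   9.9 100.2] [551.3  48.1 106. ]
106 502 [531.2  27.5 107.7] [513.5  10.3 106. ] [551.1  47.8 112. ]
112 443 [531.6  28.2 116.5] [519.1  16.2 112. ] [547.9  42.  118. ]
118 889 [532.1  28.7 121. ] [520.9  17.8 118. ] [543.5  40.7 124. ]
124 20 [532.7  29.5 124.2] [527.4  25.3 124. ] [537.7  34.7 124.5]
top ((532.229736328125, 28.704790115356445), 10.843489646911621)
```

View pics/w3.png

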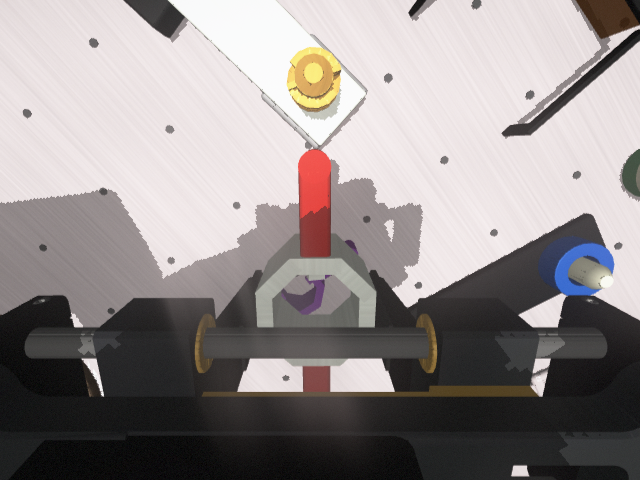

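The stud axis is at (532.2, 28.7); its cap is at pixel (313,73) and its top at z≈123. Next I check the nut's offset in the hand from its wing tip.

```bash
python3 - <<'E'
from h import *
p,d,i=load('w3');P=cloud(d,i);hsv=cv2.cvtColor(p,cv2.COLOR_RGB2HSV);H,S,V=[hsv[...,k].astype(int) for k in range(3)]
q=np.array([457.7,-64.2]);w=np.radians(51.2);ex=np.array([np.cos(w),np.sin(w)]);ey=np.array([np.sin(w),-np.cos(w)])
m=((H<7)|(H>173))&(S>130)&(V>60)&(d>0)&(P[...,2]>150);X=P[m];X=np.c_[(X[:,:2]-q)@ex,(X[:,:2]-q)@ey,X[:,2]]
X=X[X[:,0]>0]
print(np.percentile(X,[0.5,50,99.5],axis=0).round(1))
m=(S<40)&(V>90)&(d>0)&(P[...,2]>190)&(P[...,2]<225);Y=P[m];Y=np.c_[(Y[:,:2]-q)@ex,(Y[:,:2]-q)@ey,Y[:,2]];Y=Y[np.hypot(Y[:,0],Y[:,1])<45]
print('hub',np.percentile(Y,[1,50,99],axis=0).round(1))
# notch view
Z=cv2.resize(p[35:120,270:360],(720,600)) # unused view
plan([(504,-28,190,11),(532.2,28.7,190,-25),(532.2,28.7,120,-45)])
E
```

```text
[[ 27.2  -6.1 212.1]
 [ 51.6   0.8 213.8]
 [ 73.    7.1 215.4]]
hub [[-28.6 -26.4 190.6]
 [ 12.4   1.2 215.4]
 [ 26.8  28.4 217.2]]
at [457.9 -64.5 187.7  51.1] t 5.75 j [-16.  17. 113.   0.  50.  23.] F [-0.2 -0.2 -3.4]
{'dx': np.float64(0.0573), 'dy': np.float64(0.013), 'dz': np.float64(-0.0023), 'twist': np.float64(40.1)} rows 4.7
{'dx': np.float64(0.0385), 'dy': np.float64(-0.0503), 'dz': np.float64(0.0), 'twist': np.float64(36.0)} rows 4.2
{'dx': np.float64(0.0), 'dy': np.float64(-0.0), 'dz': np.float64(0.07), 'twist': np.float64(20.0)} rows 2.3
```

Call:
carry_out(
  moves=[
    {"dx": 0.012,"dy": 0.003,"dz": 0,"twist": 8},
    {"dx": 0.024,"dy": 0.006,"dz": 0,"twist": 16},
    {"dx": 0.036,"dy": 0.009,"dz": 0,"twist": 24},
    {"dx": 0.048,"dy": 0.011,"dz": 0,"twist": 32},
    {"dx": 0.057,"dy": 0.013,"dz": 0,"twist": 40},
  ],
)

```text
t: 6.25
eef_pos: [504.3, -28.1, 187.4]
tcp_rot: [-3.142, -0.0, 0.188]
ft_force: [-0.5, 0.4, -3.1]
opening: 0.585
```

Call:
carry_out(
  moves=[
    {"dx": 0.01,"dy": -0.013,"dz": 0,"twist": 8},
    {"dx": 0.02,"dy": -0.026,"dz": 0,"twist": 16},
    {"dx": 0.03,"dy": -0.039,"dz": 0,"twist": 24},
    {"dx": 0.038,"dy": -0.05,"dz": 0,"twist": 32},
    {"dx": 0.038,"dy": -0.05,"dz": 0,"twist": 40},
  ],
)

```text
t: 6.75
eef_pos: [532.1, 29.1, 187.3]
tcp_rot: [-3.141, -0.0, -0.509]
ft_force: [-0.3, -0.2, -2.5]
opening: 0.583
```

Call:
carry_out(
  moves=[
    {"dx": 0,"dy": 0,"dz": 0,"twist": 6},
    {"dx": 0,"dy": 0,"dz": 0,"twist": 11},
    {"dx": 0,"dy": 0,"dz": 0,"twist": 11},
    {"dx": 0,"dy": 0,"dz": 0,"twist": 11},
  ],
)

```text
t: 7.15
eef_pos: [531.2, 28.2, 187.4]
tcp_rot: [3.142, 0.0, -0.694]
ft_force: [0.4, -1.0, -2.7]
opening: 0.591
```

```bash
python3 - <<'E'
from h import *
plan([(533.6,28.8,145,-40)])
E
```

```text
at [531.2  28.2 187.4 -39.7] t 7.15 j [ -4.  22. 104.   0.  53. 126.] F [ 0.4 -1.  -2.7]
{'dx': np.float64(0.0014), 'dy': np.float64(-0.002), 'dz': np.float64(0.0424), 'twist': np.float64(0.3)} rows 0.8
```

Call:
carry_out(
  moves=[
    {"dx": 0.0014,"dy": -0.002,"dz": 0,"twist": 0},
    {"dx": 0.0014,"dy": -0.002,"dz": 0.02,"twist": 0},
    {"dx": 0.0014,"dy": -0.002,"dz": 0.04,"twist": 0},
    {"dx": 0.0014,"dy": -0.002,"dz": 0.04,"twist": 0},
  ],
)

```text
t: 7.55
eef_pos: [532.4, 29.2, 145.7]
tcp_rot: [3.139, 0.003, -0.695]
ft_force: [-0.1, 0.4, -2.8]
opening: 0.588
```

Call:
carry_out(
  moves=[
    {"dx": 0,"dy": 0,"dz": 0.01,"twist": 0},
    {"dx": 0,"dy": 0,"dz": 0.02,"twist": 0},
    {"dx": 0,"dy": 0,"dz": 0.027,"twist": 0},
    {"dx": 0,"dy": 0,"dz": 0.027,"twist": 0},
  ],
)

```text
t: 7.95
eef_pos: [532.9, 29.3, 119.8]
tcp_rot: [3.141, 0.001, -0.695]
ft_force: [1.0, 0.7, -2.6]
opening: 0.59
```

Call:
carry_out(
  moves=[
    {"dx": 0,"dy": 0,"dz": 0.006,"twist": 0},
    {"dx": 0,"dy": 0,"dz": 0.012,"twist": 0},
    {"dx": 0,"dy": 0,"dz": 0.018,"twist": 0},
    {"dx": 0,"dy": 0,"dz": 0.018,"twist": 0},
  ],
)

```text
t: 8.35
eef_pos: [532.7, 29.6, 101.7]
tcp_rot: [3.141, 0.001, -0.696]
ft_force: [-0.6, 4.8, -6.9]
opening: 0.586
```

Call:
carry_out(
  moves=[
    {"dx": -0.0005,"dy": -0.0006,"dz": 0,"twist": 0},
    {"dx": -0.0005,"dy": -0.0006,"dz": 0.002,"twist": 0},
    {"dx": -0.0005,"dy": -0.0006,"dz": 0.004,"twist": 0},
    {"dx": -0.0005,"dy": -0.0006,"dz": 0.004,"twist": 0},
  ],
)

```text
t: 8.75
eef_pos: [533.1, 30.0, 98.4]
tcp_rot: [3.141, 0.0, -0.696]
ft_force: [-1.8, 1.4, -3.3]
opening: 0.587
```

Call:
carry_out(
  moves=[
    {"dx": 0,"dy": 0,"dz": 0.002,"twist": 0},
    {"dx": 0,"dy": 0,"dz": 0.003,"twist": 0},
    {"dx": 0,"dy": 0,"dz": 0.003,"twist": 0},
  ],
)

```text
t: 9.05
eef_pos: [533.2, 30.0, 95.5]
tcp_rot: [3.142, 0.0, -0.696]
ft_force: [-1.2, 1.3, -3.2]
opening: 0.588
```

Call:
carry_out(
  moves=[
    {"dx": 0,"dy": 0,"dz": 0.002,"twist": 0},
    {"dx": 0,"dy": 0,"dz": 0.003,"twist": 0},
    {"dx": 0,"dy": 0,"dz": 0.003,"twist": 0},
  ],
)

```text
t: 9.35
eef_pos: [533.3, 30.0, 93.1]
tcp_rot: [-3.141, -0.0, -0.696]
ft_force: [-3.2, 1.7, 5.6]
opening: 0.587
```

Call:
carry_out(
  moves=[
    {"dx": 0,"dy": 0,"dz": 0,"twist": 0},
    {"dx": 0,"dy": 0,"dz": 0,"twist": 0},
    {"dx": 0,"dy": 0,"dz": 0,"twist": 0},
    {"dx": 0,"dy": 0,"dz": 0,"twist": 0},
    {"dx": 0,"dy": 0,"dz": 0,"twist": 0},
  ],
  grip=0.095,
)

```text
t: 9.85
eef_pos: [533.4, 30.0, 92.6]
tcp_rot: [-3.141, -0.0, -0.696]
ft_force: [1.0, -0.1, -0.2]
opening: 0.95
```

Call:
carry_out(
  moves=[
    {"dx": 0,"dy": 0,"dz": 0,"twist": 0},
    {"dx": 0,"dy": 0,"dz": 0,"twist": 0},
    {"dx": 0,"dy": 0,"dz": 0,"twist": 0},
    {"dx": 0,"dy": 0,"dz": 0,"twist": 0},
    {"dx": 0,"dy": 0,"dz": 0,"twist": 0},
  ],
)

```text
t: 10.35
eef_pos: [533.2, 30.0, 92.6]
tcp_rot: [-3.142, -0.0, -0.696]
ft_force: [-0.0, -0.3, 0.4]
opening: 0.997
```

```bash
cat >> h.py <<'E'
def nut(name,save='n',show=True):
    p,d,i=shot(name,save);P=cloud(d,i);hsv=cv2.cvtColor(p,cv2.COLOR_RGB2HSV);H,S,V=[hsv[...,k].astype(int) for k in range(3)]
    m=((H<7)|(H>173))&(S>140)&(V>50)&(d>0)&(np.hypot(P[...,0]-532,P[...,1]-29)<90)&(P[...,2]>40)
    n,l,s,c=cv2.connectedComponentsWithStats(m.astype(np.uint8))
    for k in range(1,n):
        if s[k,4]>12:
            X=P[l==k];T=X[X[:,2]>np.percentile(X[:,2],90)-4];q=T.mean(0)
            print(name,s[k,4],c[k].round(),'ang',np.degrees(np.arctan2(q[1]-28.7,q[0]-532.2)).round(1),'r',np.hypot(q[0]-532.2,q[1]-28.7).round(1),'wingtop z',np.percentile(X[:,2],[50,90]).round(1),'under/strap',(np.median(T[:,2])-42-45).round(1))
E
python3 - <<'E'
from h import *
plan([(532.2,28.7,60,-40)])
nut('wrist','w4');nut('top','t4');nut('scene','s4')
E
```

```text
at [533.2  30.   92.6 -39.9] t 10.35 j [ -4.  30. 109.   0.  41. 126.] F [-0.  -0.3  0.4]
{'dx': np.float64(0.0), 'dy': np.float64(0.0017), 'dz': np.float64(0.0326), 'twist': np.float64(0.1)} rows 0.7
wrist 2883 [316. 200.] ang -39.8 r 52.8 wingtop z [113.1 115. ] under/strap 26.2
scene 240 [302. 261.] ang -36.7 r 51.7 wingtop z [106.5 115.2] under/strap 26.9
```

View pics/w4.png

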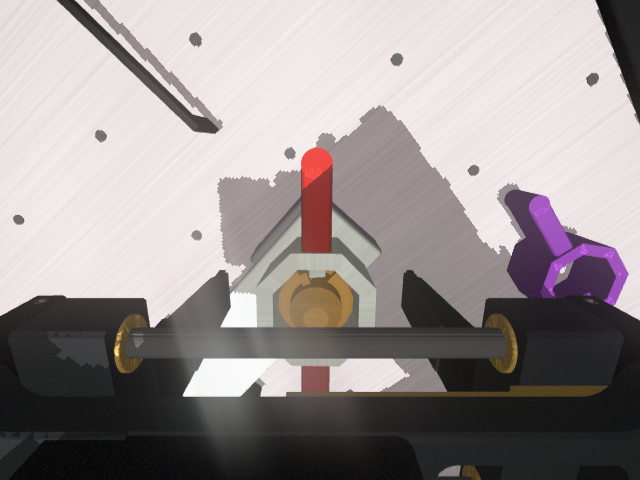

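The nut sits on the land, wings at -40°, underside about 28 mm above the strap, so it has not dropped yet. I'll lower the open fingers beside the hub and swing counter-clockwise to push the wings.

Call:
carry_out(
  moves=[
    {"dx": 0,"dy": 0.0017,"dz": 0,"twist": 0},
    {"dx": 0,"dy": 0.0017,"dz": 0.014,"twist": 0},
    {"dx": 0,"dy": 0.0017,"dz": 0.028,"twist": 0},
    {"dx": 0,"dy": 0.0017,"dz": 0.028,"twist": 0},
  ],
)

```text
t: 10.9
eef_pos: [531.3, 28.7, 63.4]
tcp_rot: [3.14, 0.002, -0.696]
ft_force: [0.2, 0.2, 0.0]
opening: 0.993
```

Call:
carry_out(
  moves=[
    {"dx": 0,"dy": 0,"dz": 0,"twist": -8},
    {"dx": 0,"dy": 0,"dz": 0,"twist": -16},
    {"dx": 0,"dy": 0,"dz": 0,"twist": -24},
    {"dx": 0,"dy": 0,"dz": 0,"twist": -32},
    {"dx": 0,"dy": 0,"dz": 0,"twist": -40},
  ],
)

```text
t: 11.4
eef_pos: [532.3, 28.7, 65.3]
tcp_rot: [-3.142, -0.001, 0.008]
ft_force: [-0.1, 0.1, -1.1]
opening: 0.999
```

Call:
carry_out(
  moves=[
    {"dx": 0,"dy": 0,"dz": 0,"twist": -8},
    {"dx": 0,"dy": 0,"dz": 0,"twist": -13},
    {"dx": 0,"dy": 0,"dz": 0,"twist": -17},
    {"dx": 0,"dy": 0,"dz": 0,"twist": -21},
    {"dx": 0,"dy": 0,"dz": 0,"twist": -25},
  ],
)

```text
t: 11.9
eef_pos: [532.4, 28.6, 65.3]
tcp_rot: [3.141, -0.001, 0.442]
ft_force: [-0.1, 0.0, 0.4]
opening: 0.998
```

```bash
python3 - <<'E'
from h import *
plan([(532.2,28.7,65,25)]);print(state()['moment'])
nut('wrist','w5');nut('top','t5');nut('scene','s5')
E
```

```text
at [532.4  28.6  65.3  25.3] t 11.9 j [ -4.  33. 110.   0.  37.  61.] F [-0.1  0.   0.4]
{'dx': np.float64(-0.0001), 'dy': np.float64(-0.0001), 'dz': np.float64(0.0003), 'twist': np.float64(0.3)} rows 0.0
[-0.02597934  0.14988491  0.05480956]
wrist 4324 [425. 283.] ang -38.5 r 51.6 wingtop z [112.7 114.9] under/strap 26.2
wrist 1728 [221. 381.] ang 137.1 r 39.1 wingtop z [121.9 123.1] under/strap 34.9
scene 40 [340. 239.] ang 78.3 r 38.2 wingtop z [123.4 159.7] under/strap 73.4
scene 24 [339. 247.] ang 127.6 r 36.8 wingtop z [102.8 109.3] under/strap 21.6
scene 242 [301. 261.] ang -37.5 r 52.7 wingtop z [106.5 114.5] under/strap 26.1
```

Call:
carry_out(
  moves=[
    {"dx": 0,"dy": 0,"dz": 0,"twist": -4},
    {"dx": 0,"dy": 0,"dz": 0,"twist": -8},
    {"dx": 0,"dy": 0,"dz": 0,"twist": -12},
    {"dx": 0,"dy": 0,"dz": 0,"twist": -16},
    {"dx": 0,"dy": 0,"dz": 0,"twist": -20},
  ],
)

```text
t: 12.55
eef_pos: [533.4, 28.8, 65.6]
tcp_rot: [3.14, -0.003, 0.786]
ft_force: [3.1, 3.1, 2.2]
opening: 1.001
```

```bash
python3 - <<'E'
from h import *
plan([]);print(state()['moment'].round(2))
nut('wrist','w6');nut('scene','s6')
E
```

```text
at [533.4  28.8  65.6  45. ] t 12.55 j [ -4.  33. 110.   0.  37.  41.] F [3.1 3.1 2.2]
[ 0.25 -0.24 -0.16]
wrist 4575 [427. 290.] ang -22.0 r 52.3 wingtop z [114.1 116.2] under/strap 27.6
wrist 1791 [220. 380.] ang 155.5 r 38.7 wingtop z [122.5 123.6] under/strap 35.5
scene 42 [335. 236.] ang 150.8 r 35.2 wingtop z [122.7 125.9] under/strap 37.0
scene 230 [306. 266.] ang -18.1 r 53.8 wingtop z [109.2 116.5] under/strap 28.3
```

View pics/w6.png

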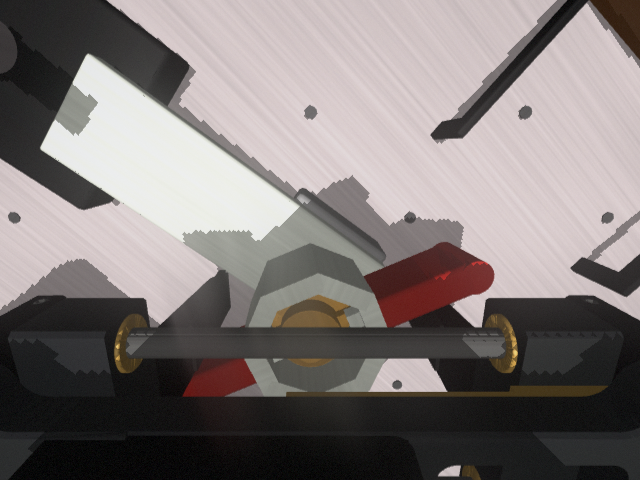

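The nut turns with the fingers (wings now at -22°), is slightly tilted and still up on the land. I'll continue.

Call:
carry_out(
  moves=[
    {"dx": 0,"dy": 0,"dz": 0,"twist": -4},
    {"dx": 0,"dy": 0,"dz": 0,"twist": -8},
    {"dx": 0,"dy": 0,"dz": 0,"twist": -12},
    {"dx": 0,"dy": 0,"dz": 0,"twist": -16},
    {"dx": 0,"dy": 0,"dz": 0,"twist": -20},
  ],
)

```text
t: 13.15
eef_pos: [532.1, 28.8, 64.8]
tcp_rot: [-3.142, -0.0, 1.136]
ft_force: [0.7, 0.7, 0.2]
opening: 1.0
```

```bash
python3 - <<'E'
from h import *
plan([]);print(state()['moment'].round(2))
nut('wrist','w7');nut('scene','s7')
E
```

```text
at [532.1  28.8  64.8  65.1] t 13.15 j [ -4.  33. 110.   0.  37.  21.] F [0.7 0.7 0.2]
[ 0.12  0.06 -0.08]
wrist 4449 [431. 281.] ang 3.8 r 52.3 wingtop z [116.1 117.9] under/strap 29.3
wrist 1847 [220. 380.] ang 175.0 r 39.3 wingtop z [123.4 124.5] under/strap 36.4
scene 177 [315. 269.] ang 4.9 r 53.3 wingtop z [113.4 118.2] under/strap 29.6
```

Call:
carry_out(
  moves=[
    {"dx": 0,"dy": 0,"dz": 0,"twist": -4},
    {"dx": 0,"dy": 0,"dz": 0,"twist": -8},
    {"dx": 0,"dy": 0,"dz": 0,"twist": -12},
    {"dx": 0,"dy": 0,"dz": 0,"twist": -16},
    {"dx": 0,"dy": 0,"dz": 0,"twist": -20},
  ],
)

```text
t: 13.75
eef_pos: [532.0, 28.7, 64.6]
tcp_rot: [-3.141, -0.0, 1.484]
ft_force: [1.0, 0.9, -0.1]
opening: 0.996
```

```bash
python3 - <<'E'
from h import *
plan([]);print(state()['moment'].round(2))
nut('wrist','w8');nut('scene','s8')
E
```

```text
at [532.   28.7  64.6  85. ] t 13.75 j [ -4.  33. 110.   0.  37.   1.] F [ 1.   0.9 -0.1]
[ 0.07 -0.02 -0.02]
wrist 4745 [433. 291.] ang 18.4 r 51.6 wingtop z [116.5 117.4] under/strap 29.7
wrist 1720 [219. 376.] ang -162.3 r 43.3 wingtop z [116.9 117.6] under/strap 29.9
scene 98 [321. 274.] ang 18.8 r 65.5 wingtop z [110.7 118. ] under/strap 29.5
```

The nut is now level at 30 mm. Next steps counter-clockwise.

Call:
carry_out(
  moves=[
    {"dx": 0,"dy": 0,"dz": 0,"twist": -4},
    {"dx": 0,"dy": 0,"dz": 0,"twist": -8},
    {"dx": 0,"dy": 0,"dz": 0,"twist": -12},
    {"dx": 0,"dy": 0,"dz": 0,"twist": -16},
    {"dx": 0,"dy": 0,"dz": 0,"twist": -20},
  ],
)

```text
t: 14.35
eef_pos: [532.0, 28.8, 64.6]
tcp_rot: [-3.141, -0.0, 1.833]
ft_force: [-0.9, 1.5, -0.9]
opening: 1.003
```

```bash
python3 - <<'E'
from h import *
plan([]);print(state()['moment'].round(2))
nut('wrist','w9')
E
```

```text
at [532.   28.8  64.6 105. ] t 14.35 j [ -4.  33. 110.   0.  37. -19.] F [-0.9  1.5 -0.9]
[ 0.18  0.05 -0.03]
wrist 4516 [435. 295.] ang 36.9 r 51.4 wingtop z [116.7 117.6] under/strap 29.8
wrist 1742 [219. 376.] ang -142.4 r 43.7 wingtop z [116.8 117.5] under/strap 29.8
```

Call:
carry_out(
  moves=[
    {"dx": 0,"dy": 0,"dz": 0,"twist": -4},
    {"dx": 0,"dy": 0,"dz": 0,"twist": -8},
    {"dx": 0,"dy": 0,"dz": 0,"twist": -12},
    {"dx": 0,"dy": 0,"dz": 0,"twist": -16},
    {"dx": 0,"dy": 0,"dz": 0,"twist": -20},
  ],
)

```text
t: 14.9
eef_pos: [532.0, 28.7, 64.6]
tcp_rot: [-3.141, -0.0, 2.181]
ft_force: [0.4, 1.1, 0.1]
opening: 1.0
```

```bash
python3 - <<'E'
from h import *
plan([]);print(state()['moment'].round(2))
nut('wrist','w10')
E
```

```text
at [532.   28.7  64.6 125. ] t 14.9 j [ -4.  33. 110.   0.  37. -39.] F [0.4 1.1 0.1]
[ 0.04 -0.01 -0.04]
wrist 4021 [440. 297.] ang 56.7 r 51.2 wingtop z [116.7 117.5] under/strap 29.8
wrist 1742 [219. 376.] ang -122.9 r 43.9 wingtop z [116.9 117.6] under/strap 29.9
```

Call:
carry_out(
  moves=[
    {"dx": 0,"dy": 0,"dz": 0,"twist": -4},
    {"dx": 0,"dy": 0,"dz": 0,"twist": -8},
    {"dx": 0,"dy": 0,"dz": 0,"twist": -12},
    {"dx": 0,"dy": 0,"dz": 0,"twist": -16},
    {"dx": 0,"dy": 0,"dz": 0,"twist": -20},
  ],
)

```text
t: 15.45
eef_pos: [532.1, 28.6, 64.6]
tcp_rot: [-3.142, -0.0, 2.53]
ft_force: [0.1, -1.5, -0.2]
opening: 0.998
```

```bash
python3 - <<'E'
from h import *
plan([]);print(state()['moment'].round(2))
nut('wrist','w11')
E
```

```text
at [532.1  28.6  64.6 145. ] t 15.45 j [ -4.  33. 110.   0.  37. -59.] F [ 0.1 -1.5 -0.2]
[-0.03  0.01 -0.07]
wrist 3860 [440. 297.] ang 77.0 r 50.9 wingtop z [116.8 117.5] under/strap 29.8
wrist 1723 [219. 376.] ang -103.4 r 44.2 wingtop z [116.8 117.5] under/strap 29.8
```

Call:
carry_out(
  moves=[
    {"dx": 0,"dy": 0,"dz": 0,"twist": -4},
    {"dx": 0,"dy": 0,"dz": 0,"twist": -8},
    {"dx": 0,"dy": 0,"dz": 0,"twist": -12},
    {"dx": 0,"dy": 0,"dz": 0,"twist": -16},
    {"dx": 0,"dy": 0,"dz": 0,"twist": -20},
  ],
)

```text
t: 16.0
eef_pos: [532.0, 28.7, 64.6]
tcp_rot: [-3.142, -0.0, 2.879]
ft_force: [0.6, 0.5, 0.0]
opening: 0.999
```

```bash
python3 - <<'E'
from h import *
plan([]);print(state()['moment'].round(2))
nut('wrist','w12')
E
```

```text
at [532.   28.7  64.6 164.9] t 16.0 j [ -4.  33. 110.   0.  37. -79.] F [0.6 0.5 0. ]
[-0.03 -0.06 -0.04]
wrist 3994 [438. 297.] ang 97.7 r 50.6 wingtop z [116.7 117.5] under/strap 29.8
wrist 1718 [219. 376.] ang -84.2 r 44.1 wingtop z [116.8 117.5] under/strap 29.8
```

Call:
carry_out(
  moves=[
    {"dx": 0,"dy": 0,"dz": 0,"twist": -4},
    {"dx": 0,"dy": 0,"dz": 0,"twist": -8},
    {"dx": 0,"dy": 0,"dz": 0,"twist": -12},
    {"dx": 0,"dy": 0,"dz": 0,"twist": -16},
    {"dx": 0,"dy": 0,"dz": 0,"twist": -20},
  ],
)

```text
t: 16.55
eef_pos: [532.2, 28.7, 64.7]
tcp_rot: [3.142, 0.0, -3.056]
ft_force: [0.1, -0.2, 0.8]
opening: 1.001
```

```bash
python3 - <<'E'
from h import *
plan([]);print(state()['moment'].round(2))
nut('wrist','w13')
E
```

```text
at [ 532.2   28.7   64.7 -175.1] t 16.55 j [ -4.  33. 110.   0.  37. -99.] F [ 0.1 -0.2  0.8]
[-0.01  0.    0.  ]
wrist 3466 [427. 299.] ang 118.4 r 46.9 wingtop z [116.5 117.4] under/strap 29.6
wrist 1660 [219. 376.] ang -64.6 r 44.0 wingtop z [116.9 117.6] under/strap 29.9
```

Call:
carry_out(
  moves=[
    {"dx": 0,"dy": 0,"dz": 0,"twist": -4},
    {"dx": 0,"dy": 0,"dz": 0,"twist": -8},
    {"dx": 0,"dy": 0,"dz": 0,"twist": -12},
    {"dx": 0,"dy": 0,"dz": 0,"twist": -16},
    {"dx": 0,"dy": 0,"dz": 0,"twist": -20},
  ],
)

```text
t: 17.1
eef_pos: [532.4, 28.8, 64.7]
tcp_rot: [-3.142, 0.001, -2.707]
ft_force: [1.5, 1.6, 1.0]
opening: 0.998
```

```bash
python3 - <<'E'
from h import *
plan([]);print(state()['moment'].round(2))
nut('wrist','w14')
E
```

```text
at [ 532.4   28.8   64.7 -155.1] t 17.1 j [  -4.   33.  110.    0.   37. -119.] F [1.5 1.6 1. ]
[ 0.47 -0.38 -0.14]
wrist 3503 [423. 287.] ang 138.1 r 49.6 wingtop z [105.4 106.2] under/strap 18.5
wrist 314 [246. 364.] ang -37.0 r 37.0 wingtop z [105.9 106.6] under/strap 18.9
wrist 388 [197. 382.] ang -39.6 r 61.2 wingtop z [106.  106.7] under/strap 19.0
```

View pics/w14.png

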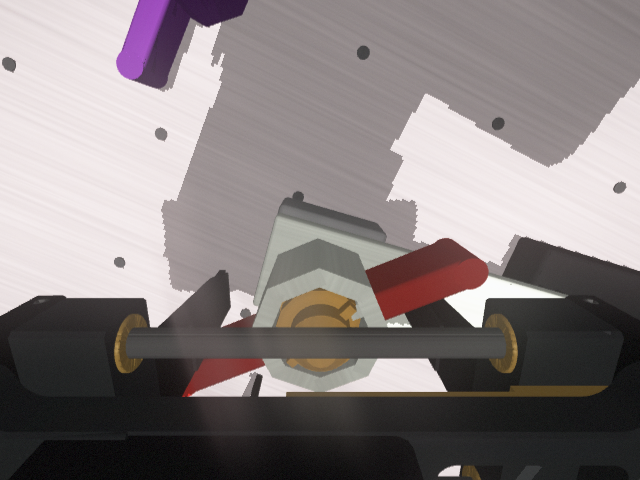

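The nut dropped 11 mm: underside 18.7 mm above the strap, level, wings at 138°/-42°. I'll sweep clockwise, free for about 135° until the fingers meet the wings' other faces, then push.

Call:
carry_out(
  moves=[
    {"dx": 0,"dy": 0,"dz": 0,"twist": 8},
    {"dx": 0,"dy": 0,"dz": 0,"twist": 16},
    {"dx": 0,"dy": 0,"dz": 0,"twist": 24},
    {"dx": 0,"dy": 0,"dz": 0,"twist": 32},
    {"dx": 0,"dy": 0,"dz": 0,"twist": 40},
  ],
)

```text
t: 17.65
eef_pos: [532.1, 28.7, 64.6]
tcp_rot: [-3.142, -0.0, 2.87]
ft_force: [0.4, 0.4, 0.2]
opening: 0.998
```

Call:
carry_out(
  moves=[
    {"dx": 0,"dy": 0,"dz": 0,"twist": 8},
    {"dx": 0,"dy": 0,"dz": 0,"twist": 16},
    {"dx": 0,"dy": 0,"dz": 0,"twist": 24},
    {"dx": 0,"dy": 0,"dz": 0,"twist": 32},
    {"dx": 0,"dy": 0,"dz": 0,"twist": 40},
  ],
)

```text
t: 18.15
eef_pos: [532.0, 28.7, 64.6]
tcp_rot: [-3.141, -0.0, 2.172]
ft_force: [1.5, -0.4, -0.2]
opening: 1.002
```

Call:
carry_out(
  moves=[
    {"dx": 0,"dy": 0,"dz": 0,"twist": 8},
    {"dx": 0,"dy": 0,"dz": 0,"twist": 16},
    {"dx": 0,"dy": 0,"dz": 0,"twist": 24},
    {"dx": 0,"dy": 0,"dz": 0,"twist": 32},
    {"dx": 0,"dy": 0,"dz": 0,"twist": 40},
  ],
)

```text
t: 18.65
eef_pos: [532.0, 28.7, 64.6]
tcp_rot: [-3.141, 0.0, 1.473]
ft_force: [0.0, 0.4, -0.4]
opening: 1.003
```

Call:
carry_out(
  moves=[
    {"dx": 0,"dy": 0,"dz": 0,"twist": 5},
    {"dx": 0,"dy": 0,"dz": 0,"twist": 10},
    {"dx": 0,"dy": 0,"dz": 0,"twist": 15},
    {"dx": 0,"dy": 0,"dz": 0,"twist": 20},
    {"dx": 0,"dy": 0,"dz": 0,"twist": 25},
  ],
)

```text
t: 19.15
eef_pos: [532.1, 28.7, 64.6]
tcp_rot: [-3.141, 0.0, 1.039]
ft_force: [0.0, 0.1, -0.5]
opening: 1.0
```

Call:
carry_out(
  moves=[
    {"dx": 0,"dy": 0,"dz": 0,"twist": 5},
    {"dx": 0,"dy": 0,"dz": 0,"twist": 10},
    {"dx": 0,"dy": 0,"dz": 0,"twist": 15},
    {"dx": 0,"dy": 0,"dz": 0,"twist": 20},
    {"dx": 0,"dy": 0,"dz": 0,"twist": 25},
  ],
)

```text
t: 19.65
eef_pos: [532.0, 28.7, 64.6]
tcp_rot: [-3.141, 0.0, 0.603]
ft_force: [0.1, -0.4, 0.1]
opening: 0.994
```

```bash
python3 - <<'E'
from h import *
plan([]);print(state()['moment'].round(2))
nut('wrist','w15')
E
```

```text
at [532.   28.7  64.6  34.6] t 19.65 j [ -4.  33. 110.  -0.  37.  51.] F [ 0.1 -0.4  0.1]
[-0.09  0.11 -0.01]
wrist 15 [151. 259.] ang 100.0 r 73.0 wingtop z [104.2 105.1] under/strap 17.2
wrist 571 [228. 298.] ang 104.8 r 38.2 wingtop z [103.9 104.6] under/strap 16.9
wrist 328 [391. 319.] ang -66.8 r 37.2 wingtop z [83.4 90.4] under/strap 2.4
wrist 605 [415. 366.] ang -80.3 r 51.7 wingtop z [102.9 103.7] under/strap 15.9
```

Threading works: 35° of turn lowered it 2.3 mm. I'll continue to the wrist limit, then lift and re-index.

Call:
carry_out(
  moves=[
    {"dx": 0,"dy": 0,"dz": 0,"twist": 6},
    {"dx": 0,"dy": 0,"dz": 0,"twist": 12},
    {"dx": 0,"dy": 0,"dz": 0,"twist": 18},
    {"dx": 0,"dy": 0,"dz": 0,"twist": 24},
    {"dx": 0,"dy": 0,"dz": 0,"twist": 30},
  ],
)

```text
t: 20.2
eef_pos: [532.1, 28.7, 64.6]
tcp_rot: [-3.142, 0.0, 0.082]
ft_force: [0.5, 0.3, -0.6]
opening: 1.001
```

Call:
carry_out(
  moves=[
    {"dx": 0,"dy": 0,"dz": 0,"twist": 6},
    {"dx": 0,"dy": 0,"dz": 0,"twist": 12},
    {"dx": 0,"dy": 0,"dz": 0,"twist": 18},
    {"dx": 0,"dy": 0,"dz": 0,"twist": 24},
    {"dx": 0,"dy": 0,"dz": 0,"twist": 30},
  ],
)

```text
t: 20.7
eef_pos: [531.8, 28.7, 64.5]
tcp_rot: [3.141, 0.001, -0.442]
ft_force: [-1.0, 0.1, -1.5]
opening: 0.998
```

Call:
carry_out(
  moves=[
    {"dx": 0,"dy": 0,"dz": 0,"twist": 6},
    {"dx": 0,"dy": 0,"dz": 0,"twist": 12},
    {"dx": 0,"dy": 0,"dz": 0,"twist": 18},
    {"dx": 0,"dy": 0,"dz": 0,"twist": 24},
    {"dx": 0,"dy": 0,"dz": 0,"twist": 28},
  ],
)

```text
t: 21.2
eef_pos: [531.9, 28.7, 64.5]
tcp_rot: [3.141, 0.0, -0.93]
ft_force: [-0.4, -0.1, -1.3]
opening: 0.998
```

```bash
python3 - <<'E'
from h import *
plan([]);print(state()['moment'].round(2))
nut('wrist','w16')
E
```

```text
at [531.9  28.7  64.5 -53.3] t 21.2 j [ -4.  33. 110.   0.  37. 139.] F [-0.4 -0.1 -1.3]
[0.09 0.25 0.01]
wrist 355 [225. 286.] ang 12.6 r 42.8 wingtop z [96.9 97.6] under/strap 9.9
wrist 28 [255. 288.] ang 4.5 r 30.4 wingtop z [96.9 97.5] under/strap 9.9
wrist 183 [395. 320.] ang -155.1 r 39.5 wingtop z [78.7 85. ] under/strap -2.6
wrist 519 [418. 366.] ang -168.3 r 54.6 wingtop z [98.2 98.9] under/strap 11.2
```

Call:
carry_out(
  moves=[
    {"dx": 0,"dy": 0,"dz": 0,"twist": -4},
    {"dx": 0,"dy": 0,"dz": -0.02,"twist": -4},
    {"dx": 0,"dy": 0,"dz": -0.055,"twist": -4},
    {"dx": 0,"dy": 0,"dz": -0.055,"twist": -4},
  ],
)

```text
t: 21.65
eef_pos: [533.7, 28.6, 123.0]
tcp_rot: [-3.138, -0.004, -0.854]
ft_force: [0.9, 0.4, -0.5]
opening: 1.002
```

Call:
carry_out(
  moves=[
    {"dx": 0,"dy": 0,"dz": 0,"twist": -8},
    {"dx": 0,"dy": 0,"dz": 0,"twist": -16},
    {"dx": 0,"dy": 0,"dz": 0,"twist": -24},
    {"dx": 0,"dy": 0,"dz": 0,"twist": -32},
    {"dx": 0,"dy": 0,"dz": 0,"twist": -40},
  ],
)

```text
t: 22.15
eef_pos: [531.9, 28.7, 119.1]
tcp_rot: [3.142, 0.001, -0.15]
ft_force: [1.0, -0.1, -0.2]
opening: 0.999
```

Call:
carry_out(
  moves=[
    {"dx": 0,"dy": 0,"dz": 0,"twist": -8},
    {"dx": 0,"dy": 0,"dz": 0,"twist": -16},
    {"dx": 0,"dy": 0,"dz": 0,"twist": -24},
    {"dx": 0,"dy": 0,"dz": 0,"twist": -32},
    {"dx": 0,"dy": 0,"dz": 0,"twist": -40},
  ],
)

```text
t: 22.65
eef_pos: [531.9, 28.7, 119.0]
tcp_rot: [-3.141, 0.001, 0.548]
ft_force: [0.3, -0.5, -0.3]
opening: 0.997
```

Call:
carry_out(
  moves=[
    {"dx": 0,"dy": 0,"dz": 0,"twist": -8},
    {"dx": 0,"dy": 0,"dz": 0,"twist": -16},
    {"dx": 0,"dy": 0,"dz": 0,"twist": -24},
    {"dx": 0,"dy": 0,"dz": 0,"twist": -32},
    {"dx": 0,"dy": 0,"dz": 0,"twist": -40},
  ],
)

```text
t: 23.15
eef_pos: [531.9, 28.7, 119.0]
tcp_rot: [-3.141, 0.0, 1.246]
ft_force: [-0.1, 0.1, 0.1]
opening: 0.999
```

Call:
carry_out(
  moves=[
    {"dx": 0,"dy": 0,"dz": 0,"twist": -8},
    {"dx": 0,"dy": 0,"dz": 0,"twist": -16},
    {"dx": 0,"dy": 0,"dz": 0,"twist": -24},
    {"dx": 0,"dy": 0,"dz": 0,"twist": -32},
    {"dx": 0,"dy": 0,"dz": 0,"twist": -40},
  ],
)

```text
t: 23.65
eef_pos: [531.9, 28.7, 119.1]
tcp_rot: [-3.141, -0.0, 1.945]
ft_force: [0.7, -0.5, 1.0]
opening: 0.999
```

Call:
carry_out(
  moves=[
    {"dx": 0,"dy": 0,"dz": 0,"twist": -8},
    {"dx": 0,"dy": 0,"dz": 0,"twist": -16},
    {"dx": 0,"dy": 0,"dz": 0,"twist": -20},
    {"dx": 0,"dy": 0,"dz": 0,"twist": -20},
  ],
)

```text
t: 24.05
eef_pos: [531.9, 28.7, 119.1]
tcp_rot: [-3.141, -0.0, 2.289]
ft_force: [0.5, -0.2, -0.1]
opening: 0.999
```

```bash
python3 - <<'E'
from h import *
plan([(532.1,28.7,65,130)])
nut('wrist','w17');nut('scene','s17')
E
```

```text
at [531.9  28.7 119.1 131.1] t 24.05 j [ -4.  28. 108.   0.  44. -45.] F [ 0.5 -0.2 -0.1]
{'dx': np.float64(-0.0001), 'dy': np.float64(0.0001), 'dz': np.float64(0.0541), 'twist': np.float64(1.1)} rows 1.1
wrist 325 [212. 224.] ang -165.7 r 68.8 wingtop z [98.4 99.4] under/strap 11.4
wrist 627 [243. 236.] ang -167.0 r 49.6 wingtop z [98.1 99. ] under/strap 11.1
wrist 969 [382. 304.] ang 13.4 r 46.1 wingtop z [96.9 97.7] under/strap 9.9
scene 153 [319. 275.] ang 14.2 r 52.4 wingtop z [94.7 98.4] under/strap 9.9
```

View pics/w17.png

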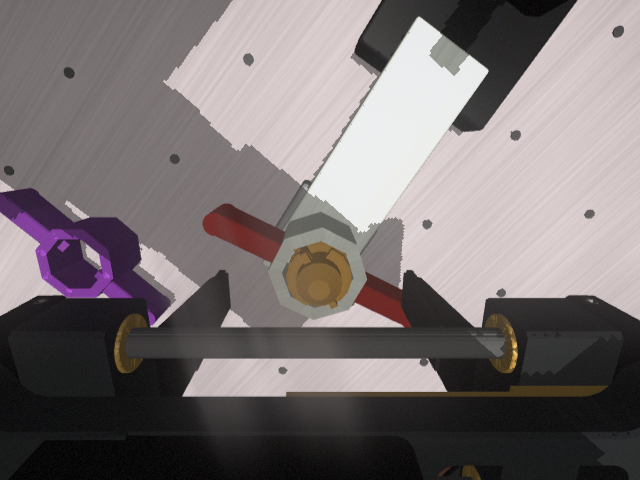

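Wing at 13°, fingers at 41°, so they're clear on the counter-clockwise side of the wings. I'll lower and push on clockwise.

Call:
carry_out(
  moves=[
    {"dx": 0,"dy": 0,"dz": 0.02,"twist": 0},
    {"dx": 0,"dy": 0,"dz": 0.04,"twist": 0},
    {"dx": 0,"dy": 0,"dz": 0.054,"twist": 0},
    {"dx": 0,"dy": 0,"dz": 0.054,"twist": 0},
  ],
)

```text
t: 24.55
eef_pos: [531.3, 28.7, 64.0]
tcp_rot: [-3.14, -0.002, 2.287]
ft_force: [0.4, 0.7, 0.8]
opening: 1.0
```

Call:
carry_out(
  moves=[
    {"dx": 0,"dy": 0,"dz": 0,"twist": 6},
    {"dx": 0,"dy": 0,"dz": 0,"twist": 12},
    {"dx": 0,"dy": 0,"dz": 0,"twist": 18},
    {"dx": 0,"dy": 0,"dz": 0,"twist": 24},
    {"dx": 0,"dy": 0,"dz": 0,"twist": 30},
  ],
)

```text
t: 25.05
eef_pos: [532.4, 28.8, 66.4]
tcp_rot: [3.141, 0.0, 1.76]
ft_force: [-0.8, 1.1, -0.5]
opening: 0.997
```

Call:
carry_out(
  moves=[
    {"dx": 0,"dy": 0,"dz": 0,"twist": 6},
    {"dx": 0,"dy": 0,"dz": 0,"twist": 12},
    {"dx": 0,"dy": 0,"dz": 0,"twist": 18},
    {"dx": 0,"dy": 0,"dz": 0,"twist": 24},
    {"dx": 0,"dy": 0,"dz": 0,"twist": 30},
  ],
)

```text
t: 25.55
eef_pos: [532.4, 28.8, 66.4]
tcp_rot: [3.141, -0.0, 1.236]
ft_force: [0.4, -0.5, -1.0]
opening: 0.999
```

Call:
carry_out(
  moves=[
    {"dx": 0,"dy": 0,"dz": 0,"twist": 6},
    {"dx": 0,"dy": 0,"dz": 0,"twist": 12},
    {"dx": 0,"dy": 0,"dz": 0,"twist": 18},
    {"dx": 0,"dy": 0,"dz": 0,"twist": 24},
    {"dx": 0,"dy": 0,"dz": 0,"twist": 30},
  ],
)

```text
t: 26.05
eef_pos: [532.5, 28.7, 66.4]
tcp_rot: [3.141, -0.001, 0.712]
ft_force: [0.4, -0.9, 0.3]
opening: 1.0
```

Call:
carry_out(
  moves=[
    {"dx": 0,"dy": 0,"dz": 0,"twist": 6},
    {"dx": 0,"dy": 0,"dz": 0,"twist": 12},
    {"dx": 0,"dy": 0,"dz": 0,"twist": 18},
    {"dx": 0,"dy": 0,"dz": 0,"twist": 24},
    {"dx": 0,"dy": 0,"dz": 0,"twist": 30},
  ],
)

```text
t: 26.55
eef_pos: [532.5, 28.7, 66.4]
tcp_rot: [3.141, -0.001, 0.189]
ft_force: [0.3, -0.1, 0.1]
opening: 0.996
```

```bash
python3 - <<'E'
from h import *
plan([]);print(state()['moment'].round(2))
nut('wrist','w18');nut('scene','s18')
E
```

```text
at [532.5  28.7  66.4  10.8] t 26.55 j [ -4.  32. 110.   0.  37.  75.] F [ 0.3 -0.1  0.1]
[-0.03  0.08  0.  ]
wrist 88 [254. 280.] ang 72.0 r 31.5 wingtop z [89.5 90.3] under/strap 2.5
wrist 720 [387. 316.] ang -90.6 r 35.6 wingtop z [84.1 90.1] under/strap 2.5
scene 89 [306. 250.] ang -98.7 r 40.8 wingtop z [87.7 92.3] under/strap 3.9
scene 227 [342. 270.] ang 75.7 r 52.5 wingtop z [83.6 90.9] under/strap 2.7
```

Call:
carry_out(
  moves=[
    {"dx": 0,"dy": 0,"dz": 0,"twist": 5},
    {"dx": 0,"dy": 0,"dz": 0,"twist": 10},
    {"dx": 0,"dy": 0,"dz": 0,"twist": 15},
    {"dx": 0,"dy": 0,"dz": 0,"twist": 20},
    {"dx": 0,"dy": 0,"dz": 0,"twist": 25},
  ],
)

```text
t: 27.15
eef_pos: [532.2, 28.7, 66.1]
tcp_rot: [-3.142, -0.0, -0.243]
ft_force: [0.4, 0.7, -0.2]
opening: 1.001
```

```bash
python3 - <<'E'
from h import *
plan([]);print(state()['moment'].round(2))
nut('wrist','w19');nut('scene','s19')
E
```

```text
at [532.2  28.7  66.1 -13.9] t 27.15 j [ -4.  32. 110.   0.  37. 100.] F [ 0.4  0.7 -0.2]
[0.05 0.27 0.1 ]
wrist 17 [223. 275.] ang 53.7 r 46.1 wingtop z [87.3 88.1] under/strap 0.3
wrist 129 [253. 279.] ang 47.2 r 32.0 wingtop z [87.8 88.6] under/strap 0.8
wrist 28 [226. 283.] ang 57.9 r 43.4 wingtop z [87.6 88.5] under/strap 0.6
wrist 722 [388. 316.] ang -115.2 r 35.9 wingtop z [83.8 88.8] under/strap 1.1
scene 50 [311. 245.] ang -121.2 r 39.1 wingtop z [87.5 91.4] under/strap 2.8
scene 197 [335. 276.] ang 51.3 r 53.7 wingtop z [85.  89.1] under/strap 0.8
```

Call:
carry_out(
  moves=[
    {"dx": 0,"dy": 0,"dz": 0,"twist": 3},
    {"dx": 0,"dy": 0,"dz": 0,"twist": 6},
    {"dx": 0,"dy": 0,"dz": 0,"twist": 8},
    {"dx": 0,"dy": 0,"dz": 0,"twist": 8},
  ],
)

```text
t: 27.65
eef_pos: [532.2, 28.7, 65.9]
tcp_rot: [-3.141, -0.0, -0.378]
ft_force: [-0.6, -0.0, -1.1]
opening: 0.999
```

```bash
python3 - <<'E'
from h import *
plan([]);s=state();print(s['moment'].round(2),s['tau'].round(2))
nut('wrist','w20');nut('scene','s20')
E
```

```text
at [532.2  28.7  65.9 -21.7] t 27.65 j [ -4.  33. 110.   0.  37. 108.] F [-0.6 -0.  -1.1]
[0.04 0.2  0.02] [-3.000e-02 -5.647e+01 -1.617e+01  1.000e-02 -1.100e-01  5.400e-01]
wrist 197 [224. 276.] ang 46.1 r 45.6 wingtop z [87.  87.8] under/strap 0.0
wrist 154 [254. 280.] ang 39.8 r 32.0 wingtop z [87.2 87.8] under/strap 0.2
wrist 19 [375. 299.] ang -121.2 r 35.3 wingtop z [63.7 65.9] under/strap -22.9
wrist 701 [388. 316.] ang -123.5 r 35.8 wingtop z [81.6 87.9] under/strap 0.4
wrist 22 [427. 361.] ang -137.2 r 63.9 wingtop z [88.5 89.5] under/strap 1.5
scene 15 [311. 235.] ang -43.2 r 26.6 wingtop z [ 88.6 133.7] under/strap 81.5
scene 25 [312. 245.] ang -119.1 r 31.7 wingtop z [86.6 91.7] under/strap 2.7
scene 190 [332. 277.] ang 44.6 r 54.5 wingtop z [84.9 89.4] under/strap 0.9
```

Call:
carry_out(
  moves=[
    {"dx": 0,"dy": 0,"dz": 0,"twist": 2},
    {"dx": 0,"dy": 0,"dz": 0,"twist": 4},
    {"dx": 0,"dy": 0,"dz": 0,"twist": 4},
  ],
)

```text
t: 28.05
eef_pos: [532.2, 28.8, 65.8]
tcp_rot: [-3.141, -0.0, -0.45]
ft_force: [-0.5, 0.6, 0.1]
opening: 0.998
```

```bash
python3 - <<'E'
from h import *
plan([]);s=state();print(s['moment'].round(2),s['tau'].round(2))
nut('wrist','w21')
E
```

```text
at [532.2  28.8  65.8 -25.8] t 28.05 j [ -4.  33. 110.   0.  37. 112.] F [-0.5  0.6  0.1]
[ 0.08  0.19 -0.05] [-3.000e-01 -5.626e+01 -1.614e+01 -5.000e-02 -1.300e-01  5.200e-01]
wrist 186 [223. 276.] ang 42.0 r 45.9 wingtop z [87.1 87.8] under/strap 0.1
wrist 131 [254. 280.] ang 35.5 r 32.0 wingtop z [87.3 88. ] under/strap 0.3
wrist 720 [388. 316.] ang -127.9 r 35.8 wingtop z [80.5 87.5] under/strap -0.1
wrist 23 [427. 361.] ang -142.1 r 64.9 wingtop z [88.1 88.5] under/strap 1.1
```

Call:
carry_out(
  moves=[
    {"dx": 0,"dy": 0,"dz": 0,"twist": 2},
    {"dx": 0,"dy": 0,"dz": 0,"twist": 4},
    {"dx": 0,"dy": 0,"dz": 0,"twist": 4},
  ],
)

```text
t: 28.4
eef_pos: [532.2, 28.7, 65.7]
tcp_rot: [-3.141, -0.0, -0.52]
ft_force: [0.6, 0.2, 0.1]
opening: 1.002
```

```bash
python3 - <<'E'
from h import *
plan([]);s=state();print(s['moment'].round(2),s['tau'].round(2))
nut('wrist','w22')
E
```

```text
at [532.2  28.7  65.7 -29.8] t 28.4 j [ -4.  33. 110.   0.  37. 116.] F [0.6 0.2 0.1]
[0.07 0.22 0.03] [-1.20e-01 -5.64e+01 -1.61e+01 -2.00e-02 -9.00e-02  5.10e-01]
wrist 124 [224. 277.] ang 38.5 r 45.6 wingtop z [87.3 88.1] under/strap 0.3
wrist 121 [254. 279.] ang 31.0 r 32.1 wingtop z [87.  87.8] under/strap 0.0
wrist 689 [388. 316.] ang -132.0 r 35.5 wingtop z [80.3 87.4] under/strap -0.2
wrist 27 [427. 361.] ang -145.8 r 64.3 wingtop z [87.5 88.3] under/strap 0.5
```

Call:
carry_out(
  moves=[
    {"dx": 0,"dy": 0,"dz": 0,"twist": 2},
    {"dx": 0,"dy": 0,"dz": 0,"twist": 4},
    {"dx": 0,"dy": 0,"dz": 0,"twist": 4},
  ],
)

```text
t: 28.75
eef_pos: [532.0, 28.7, 65.6]
tcp_rot: [3.142, 0.0, -0.589]
ft_force: [-0.7, 0.8, -0.2]
opening: 0.998
```

```bash
python3 - <<'E'
from h import *
plan([]);s=state();print(s['moment'].round(2),s['tau'].round(2))
nut('wrist','w23')
E
```

```text
at [532.   28.7  65.6 -33.8] t 28.75 j [ -4.  33. 110.   0.  37. 120.] F [-0.7  0.8 -0.2]
[ 0.07  0.27 -0.  ] [-1.800e-01 -5.636e+01 -1.638e+01 -1.000e-02 -2.200e-01  5.300e-01]
wrist 134 [224. 276.] ang 33.7 r 45.8 wingtop z [87.3 88.1] under/strap 0.3
wrist 122 [254. 280.] ang 26.9 r 31.9 wingtop z [87.1 87.8] under/strap 0.1
wrist 645 [389. 317.] ang -135.8 r 36.1 wingtop z [81.7 87.3] under/strap -0.3
```

Call:
carry_out(
  moves=[
    {"dx": 0,"dy": 0,"dz": 0,"twist": 2},
    {"dx": 0,"dy": 0,"dz": 0,"twist": 4},
    {"dx": 0,"dy": 0,"dz": 0,"twist": 4},
  ],
)

```text
t: 29.1
eef_pos: [532.0, 28.7, 65.6]
tcp_rot: [3.141, 0.0, -0.659]
ft_force: [-1.1, 0.5, -0.3]
opening: 0.997
```

```bash
python3 - <<'E'
from h import *
plan([]);s=state();print(s['moment'].round(2),s['tau'].round(2))
nut('wrist','w24');nut('scene','s24')
E
```

```text
at [532.   28.7  65.6 -37.8] t 29.1 j [ -4.  33. 110.   0.  37. 124.] F [-1.1  0.5 -0.3]
[0.1  0.35 0.04] [-1.80e-01 -5.65e+01 -1.65e+01 -1.00e-02 -2.50e-01  5.30e-01]
wrist 151 [224. 276.] ang 29.6 r 45.7 wingtop z [87.3 88.1] under/strap 0.3
wrist 119 [255. 280.] ang 22.9 r 31.8 wingtop z [87.2 87.9] under/strap 0.2
wrist 646 [388. 317.] ang -139.7 r 35.8 wingtop z [81.1 87.3] under/strap -0.4
wrist 13 [427. 360.] ang -153.8 r 64.9 wingtop z [87.4 88.1] under/strap 0.4
scene 13 [318. 242.] ang 12.5 r 40.2 wingtop z [ 89.3 162.8] under/strap 88.7
scene 163 [326. 278.] ang 28.6 r 53.5 wingtop z [85.9 89.6] under/strap 1.0
```

The height has stayed at zero through the last 16° of turning and the nut is level, so it lies on the strap. I'll back off and retreat.

Call:
carry_out(
  moves=[
    {"dx": 0,"dy": 0,"dz": 0,"twist": -5},
    {"dx": 0,"dy": 0,"dz": 0,"twist": -8},
    {"dx": 0,"dy": 0,"dz": -0.03,"twist": -8},
    {"dx": 0,"dy": 0,"dz": -0.07,"twist": -8},
    {"dx": 0,"dy": 0,"dz": -0.11,"twist": -8},
  ],
)

```text
t: 29.7
eef_pos: [532.1, 28.6, 176.8]
tcp_rot: [3.141, 0.001, -0.519]
ft_force: [-0.1, 0.2, 0.9]
opening: 0.999
```

Call:
carry_out(
  moves=[
    {"dx": 0,"dy": 0,"dz": -0.03,"twist": 0},
    {"dx": -0.02,"dy": 0,"dz": -0.06,"twist": 0},
    {"dx": -0.04,"dy": 0,"dz": -0.06,"twist": 0},
    {"dx": -0.06,"dy": 0,"dz": -0.06,"twist": 0},
    {"dx": -0.06,"dy": 0,"dz": -0.06,"twist": 0},
  ],
)

```text
t: 30.2
eef_pos: [478.7, 59.3, 236.1]
tcp_rot: [-3.141, -0.0, -0.519]
ft_force: [0.4, 1.0, -1.3]
opening: 1.001
```

```bash
python3 - <<'E'
from h import *
plan([])
nut('wrist','w25');nut('scene','s25');nut('top','t25')
p,d,i=load('w25');P=cloud(d,i);hsv=cv2.cvtColor(p,cv2.COLOR_RGB2HSV)
r=np.hypot(P[...,0]-532.2,P[...,1]-28.7)
m=(d>0)&(hsv[...,1]<60)&(r<32)&(r>18)&(P[...,2]>75)&(P[...,2]<100);X=P[m]
A=np.c_[X[:,:2]-[532.2,28.7],np.ones(len(X))];X0=X[abs(X[:,2]-np.median(X[:,2]))<4];A=np.c_[X0[:,:2]-[532.2,28.7],np.ones(len(X0))]
print('hub top plane (slope,z)',np.linalg.lstsq(A,X0[:,2],rcond=None)[0].round(3),len(X0))
m=(d>0)&(hsv[...,1]<60)&(abs(P[...,2]-45)<5)&(r>40)&(r<90)&(abs(P[...,0]-525)<20);print('strap z',np.median(P[m][:,2]) if m.any() else None)
# changes elsewhere
a,_,_=load('scene0');b,_,_=load('s25');print('scene diff rows/cols');D=(np.abs(a.astype(int)-b).max(2)>60).astype(np.uint8)
n,l,s,c=cv2.connectedComponentsWithStats(D);print([(c[k].round().tolist(),int(s[k,4])) for k in range(1,n) if s[k,4]>40])
E
```

```text
at [478.7  59.3 236.1 -29.7] t 30.2 j [ -1.  15. 107.   0.  58. 119.] F [ 0.4  1.  -1.3]
wrist 723 [265. 132.] ang 29.2 r 51.6 wingtop z [87.2 88.3] under/strap 0.2
wrist 609 [361. 189.] ang -148.5 r 50.7 wingtop z [87.3 88.2] under/strap 0.3
scene 64 [318. 238.] ang -148.0 r 51.3 wingtop z [87.6 90.3] under/strap 1.5
scene 159 [326. 278.] ang 29.0 r 54.1 wingtop z [86.  89.2] under/strap 0.6
top 26 [293. 210.] ang 127.5 r 15.6 wingtop z [ 87.9 518.9] under/strap 432.3
hub top plane (slope,z) [-4.0000e-03  0.0000e+00  8.9303e+01] 1468
strap z 45.32055622235456
scene diff rows/cols
[([572.0, 5.0], 57), ([633.0, 3.0], 68), ([381.0, 17.0], 741), ([324.0, 41.0], 386), ([633.0, 33.0], 184), ([424.0, 50.0], 234), ([352.0, 60.0], 267), ([329.0, 59.0], 66), ([346.0, 186.0], 10074), ([450.0, 109.0], 1975), ([503.0, 214.0], 7895), ([611.0, 152.0], 2189), ([212.0, 204.0], 91), ([636.0, 206.0], 73), ([229.0, 232.0], 254), ([322.0, 300.0], 67)]
```

View pics/s25.png

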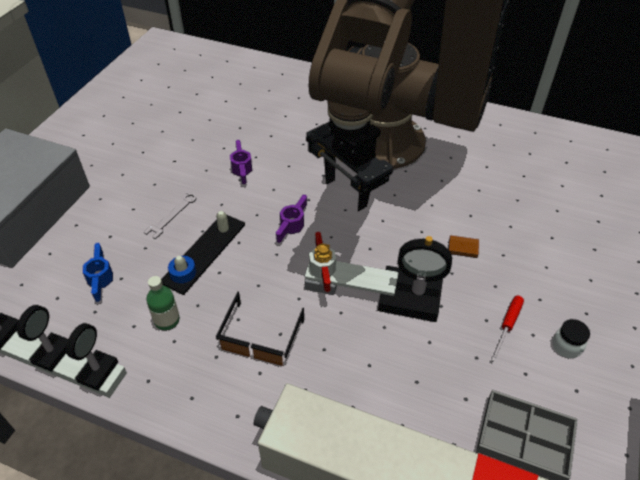

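The nut lies flat: hub top at 89.3 mm equals the strap at 45.3 plus 44, with slope ≤0.004. Everything else is in place and the gripper is clear.

```bash
python3 -c "
from cell import *
print(job_done())"
```

```text
the job is handed in; nothing more can be done
None
```

The red wing nut now lies flat on the clamp's strap, released, with the gripper well clear; I handed the job in at about 30 s of the 64 s.

- **Sequence:** I lifted the nut off its peg and set it on the stud. With open fingers against the wings I turned it counter-clockwise about 175°, until it dropped 11 mm (underside 18.7 mm above the strap). I then turned it clockwise about 285° in two strokes, lifting and re-indexing once between them.
- **Last checks:**
  - The hub top measured 89.3 mm with the strap at 45.3 mm, which matches the 44 mm hub lying flat, and its slope was 0.004 or less.
  - The height stayed constant over the last 16° of turning.
  - The scene camera read the nut 0.6 to 1.5 mm high at the wings, which I put down to its coarser depth readings.
  - In the final picture the other objects appear where they started.
- **Not done:** I did not turn the nut on until it became tight.
- **Mishap:** Early on, two move calls were refused because of missing keys. The next call then carried the empty gripper over the lens mount, about 9 mm above its stated height. The force readings stayed near zero, and I found no sign of contact.
- **Tilt on set-down:** The nut sat slightly tilted when first placed on the stud and levelled out as it turned.

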